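# Shut and latch the gasketed plate-incubation box

## Robot

A 6-joint arm with a two-finger parallel gripper is mounted at the origin on the work surface. World frame = base frame: x ahead of the robot, y to its left, z up, the work surface at z = 0. Lengths are in m, angles in rad, forces in N, time in s.
With the tool pointing down it reaches from about 0.325 to 0.775 m from the base axis. Payload 5.5 kg.
Tool frame: the origin (TCP) lies at the very end of the fingers, on their centre line; the grasp point (between the pads) lies 19 mm behind it; z points along the fingers, y is the direction in which the jaws open and shut (so a half turn about z gives the same grasp; the last joint's range is limited). The gripper opens to 88 mm and grips with 3 to 60 N. Pads are 20 mm wide; open, the fingers measure 115 mm over their backs; the gripper's body (75 mm by 178 mm) begins 61 mm behind the grasp point.
Start: joints at [1.114, 0.091, 1.231, -0, 1.82, -0.057], TCP at [0.234, 0.553, 0.223] pointing down, gripper open.
Joint ranges: [-2.87, 2.87], [-0.86, 2.18], [0.17, 2.46], [-1.51, 4.65], [0.06, 2.69], [-2.65, 2.65]. Speed limits (rad/s): [2.57, 2.57, 3.01, 3.14, 3.14, 3.14].

## Interface

Orientations are given as a unit quaternion [x, y, z, w].
In Python, from station import robot gives the robot as it stands.
- The arm moves only by the tool move_arm, never from a script. Its argument "steps" is a list of rows, each an object of numbers: "dx", "dy", "dz": the shift along the world's x, y, z in cm; "wx", "wy", "wz": the turn, a rotation vector about the world's x, y, z in degrees; "hand": the closure in counts, from 0 (fully open) to 255 (shut). In form: [{"dx": .., "dy": .., "dz": .., "wx": .., "wy": .., "wz": .., "hand": ..}, ...]. A call has 1 to 20 rows; each row is the pose to reach, as a shift and turn from the pose measured when the call began; what a row does not reach only later rows make up. A row lasts 1/12 s, in which the tool goes at most 41.7 mm and 7.16 degrees, less where a joint would pass 70% of its speed; a pose out of reach is approached as far as the arm can. A call with a gripper value outside its range is refused whole. The fingers move at their own pace and stop on an object; "squeeze" is the grip in N (left out, the last holds). Time passes only in rows, so rows that repeat a pose let the fingers close. It gives the time, the measured TCP pose, the force and the opening at its end, in the units of the state.
- robot.get_state(): the state, without advancing time (a new reading comes with each control period).
- robot.snapshot(name): name is "scene" or "top" or "wrist"; returns a dict with "img" (420x560x3 uint8, red, green, blue), "depth" (420x560 float32, m along the optical axis (not along the pixel's ray), 0 where there is no reading), "fx", "fy", "cx", "cy" (pixels), "xyz" and "orientation" of the camera in the world. Camera axes: x right, y down, z forward; pixel columns grow to the right and rows downward; lengths in m; the calibration is good to about 2 mm. A picture is of the moment at which its call begins.
- robot.sign_off(): hands the job in, once; it reports no verdict.
The state is a dict: "t": time; "joint_pos": joint angles; "dq": joint speeds; "joint_torque": joint torques, N m; "position": TCP position; "tcp_rot": TCP orientation; "wrist_force": force on the tool from outside, world axes, zero at the start; "wrist_torque": the same for the moment, N m; "width": finger opening in m.
Only numpy, scipy, OpenCV 4.12 (cv2) and the standard library are available. Lean on these libraries where they do the work, as an engineer would, in place of code of your own. Each camera call takes 0.05 s, during which the arm holds its last target. There are 200 camera calls.

## Task

Shut the clear lid of the incubation box, hook the draw latch's loop over the keeper on the lid's edge, and press the red lever down over centre until it is fully home against its stop, so that the gasket is squeezed and the box is sealed. Feel your way: the lid is acrylic and the latch is small, so do not ram the loop onto the keeper or slam or lean on the lid or the lever. Leave the bottle, the tip box and the well plate standing where they are.

Things in the scene. Friction and masses are not known exactly. Their poses are not given: they have to be found in the camera images.
- box: Grey incubation box, 200 x 200 mm, rim 85 mm high with a black gasket up to 89 mm. It does not move. Origin: centre of its underside, on the bench. Box +x points out of the wall that carries the latch (outer face 100 mm from the origin), +y along that wall, z up. The lid hinges on the opposite edge: hinge line at x = -100 mm, z = 89 mm, parallel to y.
- lid (a joint): Angle of the clear acrylic lid (8 mm thick, 194 mm from hinge to free edge, 200 mm wide, 0.35 kg), rad. 0 = just lying on the gasket; positive = open (a stiff hinge holds it at any angle, a few newtons at the free edge push it down); about -0.007 to -0.020 once the latch squeezes the springy gasket (about 15 N per mm at the keeper).
- lid_edge (a point): Middle of the lid's free edge, on its top face (x outward, y along the edge, z up when shut). A steel keeper 18 mm wide is screwed on here: its leaf lies on the lid's top, 3 mm high, up to 35 mm back from the edge (press the lid beside it), and its tongue juts out about 31 mm beyond the edge, below the lid's top. Near the tongue's end an upward-open groove takes the loop's pin.
- keeper_mid (a point): A mark on the lid where the hooked pin's centre lies on an average box (25.5 mm out from the lid's edge, 5.5 mm below its top, over the lever's pivot by about 25.5 mm). The keeper has slotted holes and may sit up to 5 mm farther in or out: find the groove by feel. Groove: 6 mm wide, between a 3 mm lip outside (its inner face 2.5 mm out from this point on average) and a solid block inside; both tops flat, rough, 4.5 mm above this point.
- lever_pivot (a point): The latch's fixed pivot, parallel to box y, 19.5 mm out from the wall and 66 mm above the bench (1.2 mm more or less, and 1 mm sideways: it is not riveted on exactly). The latch base behind it is 46 mm wide, 7.5 mm or more nearer the wall, and carries the rubber pad on which the closed lever lands.
- lever (a joint): Angle of the red lever, rad: 0 = hanging straight down, home on its pad; 1.57 = straight out from the wall; 2.45 = upper stop. Stays where left. 26 mm wide, 52 mm long from the pivot. With the loop hooked it is stiff from about 1.5 rad down (peak some 2 to 8 N pushed at the grip), goes over centre between 0.6 and 0.15 rad and is then drawn on towards its pad.
- lever_grip (a point): Middle of the red grip's outer face (facing away from the box when closed), 35 mm along the lever from the pivot and 12 mm farther out than the pivot when closed (the most protruding part of the closed latch: the keeper ends 0.5 to 10.5 mm farther out than the pivot). The grip is 6 mm thick, 26 mm wide and 34 mm long.
- loop_pin (a point): Centre of the loop's steel cross pin (5 mm thick, parallel to box y). Its domed heads (8 mm balls) stick out on both sides, 52 mm over all, so the loop can be pinched across the heads from above and turns freely between the fingers. Side links, 42 mm over their outsides, join it to the lever. To hook, the pin's centre must pass over the keeper's lip at least 7 mm above keeper_mid's height and be lowered into the groove.
- loop_pivot (a point): Where the loop's two side links pivot on the lever: 33 mm from the pin, 12.8 mm from the lever's pivot. Carrying the pin up in an arc about the lever's pivot, some 36 to 40 mm from it, swings the lever up; bringing it nearer swings the lever down. At the lever's upper stop the pin reaches 37 mm above the lever's pivot, 39 mm when 10 to 14 mm farther out. Hooked on the resting lid: lever at 1.2 to 1.8 rad.
- bottle: White round bottle with blue cap, 60 mm across, 130 mm high, standing beside the box. Origin: centre of its underside. To be left alone.
- tip_box: Blue pipette-tip box with clear cover, 85 x 122 x 67 mm, standing beside the box. Origin: centre of its underside. To be left alone.
- well_plate: White 96-well plate, 86 x 128 x 14 mm, lying in front of the latch. Origin: centre of its underside. To be left alone.

How it is judged:
By the outcome, as a careful person would: the job done as asked, in the order asked, and still so for the second after the job is handed in, with the robot touching nothing.
It also fails if it takes over 72 s, if anything falls off the work surface, if the arm or the gripper's body presses on something with over 40 N, if the wrist force passes 120 N, or if a joint passes its speed limit or range.

## Working session

There is one attempt and no reset: what is moved stays moved. The work goes in short steps, Python scripts to look and compute and a tool call to move; the robot and the scene stay as the last step left them, time stands still between calls to the robot, and variables do not carry over. Pictures are saved under pics/ and viewed, about 8 in all and at most 12, crops included, and the job is handed in when it is done.

Besides the shell and the picture viewer there is one more tool, called after "Emit:" by a JSON object that holds its "method" and its "body". move_arm: Moves the arm, as the interface text tells. Its arguments: {"type":"object","properties":{"steps":{"type":"array"},"squeeze":{"type":"number"}},"required":["steps"]}

```bash
mkdir -p pics; ls; cat > h.py <<'E'
from station import robot
import numpy as np, cv2
from scipy.spatial.transform import Rotation as R
def snap(n,f=None,crop=None,scale=1):
    s=robot.snapshot(n)
    np.savez('last_%s.npz'%n,**s)
    if f: save(s,f,crop,scale)
    return s
def save(s,f,crop=None,scale=1):
    im=s['img'][:,:,::-1]
    if crop: im=im[crop[1]:crop[3],crop[0]:crop[2]]
    cv2.imwrite('pics/'+f,cv2.resize(im,None,fx=scale,fy=scale,interpolation=cv2.INTER_CUBIC))
def load(n): return dict(np.load('last_%s.npz'%n))
def px(s,u,v,d=None):
    if d is None:
        p=s['depth'][int(v)-1:int(v)+2,int(u)-1:int(u)+2]; d=np.median(p[p>0]) if (p>0).any() else 0
    c=np.array([(u-s['cx'])/s['fx']*d,(v-s['cy'])/s['fy']*d,d])
    return R.from_quat(s['orientation']).apply(c)+s['xyz']
def ray_z(s,u,v,z):
    a=px(s,u,v,1.0)-s['xyz']; return s['xyz']+a*(z-s['xyz'][2])/a[2]
def proj(s,P):
    c=R.from_quat(s['orientation']).inv().apply(np.asarray(P)-s['xyz'])
    return np.stack([c[...,0]/c[...,2]*s['fx']+s['cx'],c[...,1]/c[...,2]*s['fy']+s['cy']],-1)
E
python3 - <<'E'
from h import *
np.set_printoptions(precision=4,suppress=True)
print(robot.get_state())
a=snap('scene');b=snap('top')
for s in(a,b): print(s['xyz'],s['orientation'],s['fx'])
cv2.imwrite('pics/a.png',a['img'][:,:,::-1]);cv2.imwrite('pics/b.png',b['img'][:,:,::-1])
E
```

```text
pics
{'t': 0.0, 'joint_pos': array([ 1.1143,  0.0919,  1.2319, -0.    ,  1.8198, -0.0567]), 'dq': array([ 0.0009, -0.0016, -0.0004, -0.0003,  0.0003, -0.0009]), 'joint_torque': array([  0.002 , -44.6423, -40.6469,   0.0702,   0.0285,  -0.0001]), 'position': array([0.2334, 0.5524, 0.2215]), 'tcp_rot': array([ 0.1986,  0.9801, -0.0009, -0.0002]), 'wrist_force': array([-0.2972,  0.1266, -0.4387]), 'wrist_torque': array([-0.0024, -0.0483,  0.0125]), 'width': 0.08816830601854762}
[0.9096 0.4389 0.9103] [ 0.3066  0.9121 -0.2564 -0.0912] 502.19255922418324
[0.4012 0.0514 1.1078] [ 0.7131 -0.6962  0.0594 -0.0577] 526.4767416960026
```

View pics/a.png

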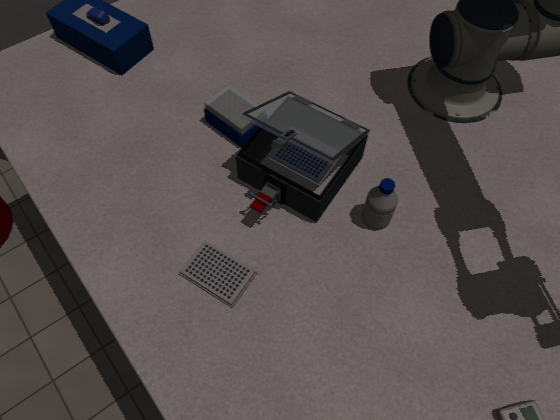

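View pics/b.png

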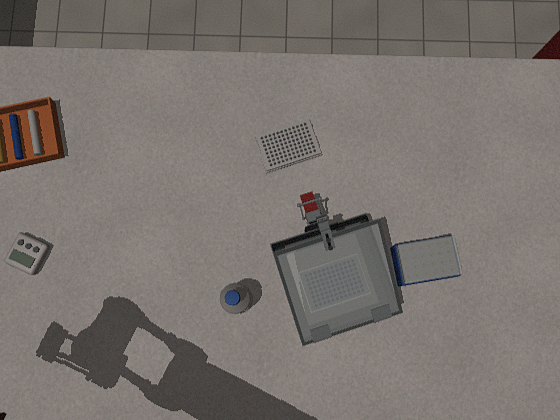

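Scene: box at top-view (337,280), latch at (313,205) facing +x, bottle (233,297), tip box (427,260), plate (290,147). The lid is open, with the keeper at about (325,232). I'll take an enlarged crop next.

```bash
python3 - <<'E'
from h import *
for n,c,sc,f in(('top',(265,180,425,350),3.4,'c.png'),('scene',(200,80,400,230),3.9,'d.png')):
    s=load(n); s['img']=(255*(s['img']/255.)**0.55).astype(np.uint8); save(s,f,c,sc)
s=load('top')
for u,v in((310,196),(300,210),(322,235),(335,232),(232,297),(290,147),(274,246),(384,222),(427,260)): print(u,v,px(s,u,v).round(4))
E
```

```text
310 196 [0.6237 0.015  0.0729]
300 210 [0.6079 0.0334 0.0017]
322 235 [ 0.5289 -0.0032  0.1901]
335 232 [ 0.5362 -0.0268  0.1804]
232 297 [0.4183 0.1569 0.1307]
290 147 [0.7432 0.058  0.0138]
274 246 [0.5192 0.0839 0.0879]
384 222 [ 5.866e-01 -1.464e-01 -3.000e-04]
427 260 [ 0.5012 -0.2196  0.0658]
```

View pics/c.png

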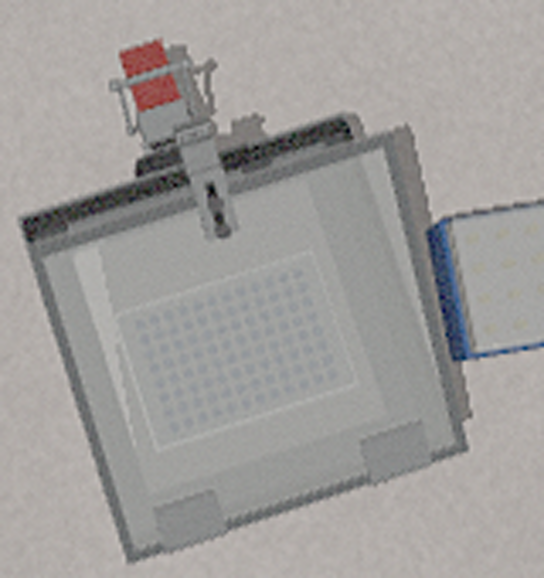

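View pics/d.png

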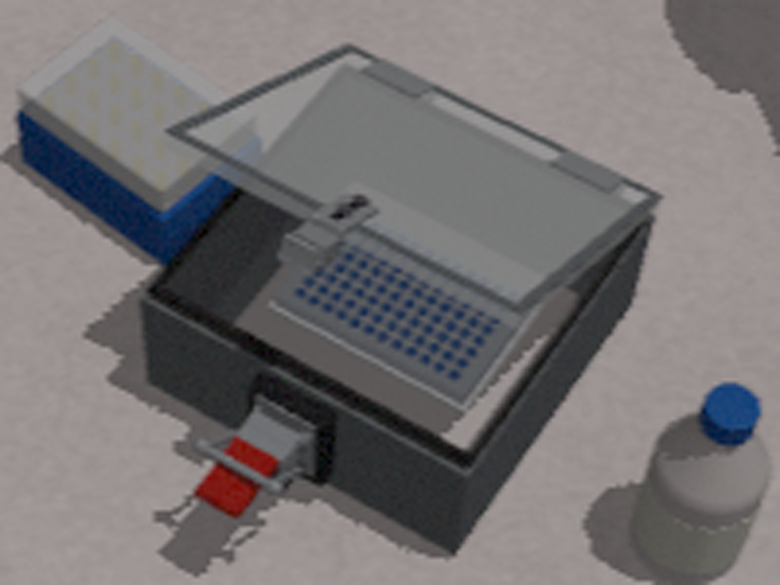

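Crops: rim front corners in the top view are (271.5,244) and (369.5,214), hinge corners (302.6,344.7) and (402,312). In the scene view they are (238,155), (319,199) and bottom (316.7,221.5). The lever sticks out and slightly up, with the pin lying across the red grip. The lid is open about 0.5 rad.

```bash
cat > fit.py <<'E'
from h import *
from scipy.optimize import least_squares
np.set_printoptions(precision=4,suppress=True)
t=load('top');c=load('scene')
obs=[(t,(.1,.1,.085),(271.5,244.1)),(t,(.1,-.1,.085),(369.4,213.8)),(t,(-.1,.1,.088),(302.6,344.7)),(t,(-.1,-.1,.088),(402,311.8)),
(c,(.1,-.1,.085),(237.9,155.1)),(c,(.1,.1,.085),(319.2,199.2)),(c,(.1,.1,0),(316.7,221.5)),(c,(.1,-.1,0),(238.5,178.7)),(c,(-.1,.1,.085),(365.4,137.7))]
def W(p,q): return np.array([p[0],p[1],0])+R.from_euler('z',p[2]).apply(q)
f=lambda p: np.concatenate([proj(s,W(p,q))-o for s,q,o in obs])
r=least_squares(f,[.47,-.02,.3],loss='soft_l1')
E
python3 - <<'E'
from fit import *
p=r.x;print(p,np.degrees(p[2]));print(f(p).reshape(-1,2))
np.save('box.npy',p)
# depth-based local coords
for n in('top','scene'):
    s=load(n);v,u=np.mgrid[0:420,0:560];d=s['depth']
    P=np.stack([(u-s['cx'])/s['fx']*d,(v-s['cy'])/s['fy']*d,d],-1).reshape(-1,3)
    P=R.from_quat(s['orientation']).apply(P)+s['xyz'];im=s['img'].reshape(-1,3).astype(int)
    L=R.from_euler('z',-p[2]).apply(P-[p[0],p[1],0])
    red=(im[:,0]>90)&(im[:,1]<60)&(L[:,0]>.09)&(L[:,0]<.2)&(abs(L[:,1])<.06)
    print(n,'red',red.sum(),L[red].mean(0),L[red].min(0),L[red].max(0))
    m=(L[:,0]>.09)&(L[:,0]<.2)&(abs(L[:,1])<.04)&(L[:,2]>.02)&~red
    for q in range(100,185,7):
        k=m&(L[:,0]*1e3>=q)&(L[:,0]*1e3<q+7)
        if k.sum(): print(q,k.sum(),L[k,1].min(),L[k,1].max(),L[k,2].min(),np.median(L[k,2]),L[k,2].max())
    lid=(abs(L[:,1])<.1)&(L[:,0]>-.09)&(L[:,0]<.1)&(L[:,2]>.105)
    th=np.arctan2(L[lid,2]-.097,L[lid,0]+.1);print('lid',lid.sum(),np.percentile(th,[5,25,50,75,95]))
    k=lid&(abs(L[:,1])<.012)&(L[:,0]>.04);print('keeper',L[k].max(0))
E
```

```text
[ 0.4607 -0.0375  0.3323] 19.041202500841003
[[-0.3311  0.2924]
 [-1.526   0.046 ]
 [ 0.0493 -0.2266]
 [ 0.2978  0.0103]
 [-2.0977 -0.9562]
 [ 0.3897  1.3027]
 [-0.6536  0.5423]
 [-0.5491 -1.0781]
 [ 2.8823 -3.9689]]
top red 164 [0.1605 0.003  0.0745] [ 0.1425 -0.0092  0.0681] [0.1787 0.0157 0.083 ]
100 119 -0.03831031462233762 0.03834575974846618 0.06790128372987493 0.08631221170814586 0.20335027372538533
107 64 -0.006071129042124439 0.025850222397945526 0.04310267856072448 0.07951794484028708 0.19724586668094685
114 24 0.0017234492913590724 0.02553813982270414 0.021157163287559348 0.07721226290952211 0.0821172379856674
121 44 -0.00341115621011552 0.019052994551485555 0.028061717958477235 0.07109263071396567 0.07712079246321137
128 62 -0.01731932993833471 0.02364521209306589 0.05675242692697015 0.0733009108390117 0.07774861601379347
135 64 -0.017819929168227923 0.02472206472225167 0.060640099500219216 0.07209265378035347 0.07775830332728041
142 22 -0.017724568665458088 0.023778192444790867 0.06562802902625388 0.07329298373982442 0.07787203114278786
149 16 -0.017400618348342476 0.023595681279721687 0.06821338057707128 0.07690922342425867 0.08048521326715476
156 87 -0.022632190268935756 0.028358275550961806 0.07027383690116885 0.08255621438387563 0.08940661377521565
163 9 -0.01961514062575824 0.024583361913225413 0.06853148730145399 0.07487129174493236 0.0819407639148262
170 4 -0.009768135327809825 0.015582775612347737 0.0721119146456606 0.07364517254208726 0.07413219149420637
177 15 -0.00978344068749751 0.015654508818839556 0.07157471992460175 0.07289978776959984 0.07707424004157294
lid 9843 [0.4261 0.4563 0.4678 0.4783 0.5017]
keeper [0.1    0.0118 0.1997]<stdin>:11: RuntimeWarning: Mean of empty slice.
  ret = um.true_divide(
Traceback (most recent call last):
ValueError: zero-size array to reduction operation minimum which has no identity
```

```bash
cat > go.py <<'E'
from h import *
p=np.load('box.npy')
def W(q): return np.array([p[0],p[1],0])+R.from_euler('z',p[2]).apply(np.asarray(q,float))
def L(w): return R.from_euler('z',-p[2]).apply(np.asarray(w)-[p[0],p[1],0])
def dirs(): return R.from_euler('z',p[2])
def st():
    s=robot.get_state(); print('t',round(s['t'],2),'local mm',(L(s['position'])*1e3).round(2),'F local',dirs().inv().apply(s['wrist_force']).round(2),'w',round(s['width'],4), 'q',s['joint_pos'].round(2)); return s
def to(*qs):
    s=st()
    r=R.from_quat(s['tcp_rot']).as_matrix()
    yaw=np.degrees(p[2])+90-np.degrees(np.arctan2(r[1,1],r[0,1])); yaw=(yaw+90)%180-90
    tz=r[:,2]; print('yaw need',round(yaw,2),'tool z',tz.round(4))
    for q in qs: print(q,'d cm',((W(np.array(q)/1e3)-s['position'])*100).round(2))
E
python3 - <<'E'
import fit
from fit import *
fit.obs=obs[:-1]
r=least_squares(f,[.47,-.02,.3],loss='soft_l1',f_scale=.5)
print(r.x,np.degrees(r.x[2]));print(f(r.x).reshape(-1,2));np.save('box.npy',r.x)
from go import *
to((50,35,240),(50,35,190))
E
```

```text
[ 0.4604 -0.0375  0.3331] 19.083136344891248
[[-0.371   0.4866]
 [-1.5837  0.1667]
 [ 0.0837 -0.0436]
 [ 0.3115  0.1154]
 [-1.9675 -0.978 ]
 [ 0.5634  1.2247]
 [-0.4915  0.4677]
 [-0.4276 -1.0992]]
t 0.1 local mm [-21.62 631.74 221.61] F local [ 0.57 -0.72  0.36] w 0.0877 q [ 1.11  0.09  1.23 -0.    1.82 -0.06]
yaw need 41.99 tool z [-0.0007 -0.0016 -1.    ]
(50, 35, 240) d cm [ 26.28 -54.05   1.84]
(50, 35, 190) d cm [ 26.28 -54.05  -3.16]
```

Emit:
{"method": "move_arm", "body": {"steps": [{"dz": 2, "dx": 0.5, "dy": -1, "wz": 4, "hand": 255}, {"dx": 2.1, "dy": -4.5, "dz": 3, "wz": 8, "hand": 255}, {"dx": 26.3, "dy": -54, "dz": 3, "wz": 42, "hand": 255}, {"dx": 26.3, "dy": -54, "dz": 3, "wz": 42, "hand": 255}, {"dx": 26.3, "dy": -54, "dz": 3, "wz": 42, "hand": 255}, {"dx": 26.3, "dy": -54, "dz": 3, "wz": 42, "hand": 255}, {"dx": 26.3, "dy": -54, "dz": 3, "wz": 42, "hand": 255}, {"dx": 26.3, "dy": -54, "dz": 3, "wz": 42, "hand": 255}, {"dx": 26.3, "dy": -54, "dz": 3, "wz": 42, "hand": 255}, {"dx": 26.3, "dy": -54, "dz": 3, "wz": 42, "hand": 255}, {"dx": 26.3, "dy": -54, "dz": 3, "wz": 42, "hand": 255}, {"dx": 26.3, "dy": -54, "dz": 3, "wz": 42, "hand": 255}, {"dx": 26.3, "dy": -54, "dz": 3, "wz": 42, "hand": 255}, {"dx": 26.3, "dy": -54, "dz": 3, "wz": 42, "hand": 255}, {"dx": 26.3, "dy": -54, "dz": 3, "wz": 42, "hand": 255}, {"dx": 26.3, "dy": -54, "dz": 3, "wz": 42, "hand": 255}, {"dx": 26.3, "dy": -54, "dz": 3, "wz": 42, "hand": 255}, {"dx": 26.3, "dy": -54, "dz": 3, "wz": 42, "hand": 255}]}}

```text
schema error: expected keys dx, dy, dz, wx, wy, wz, hand
```

Emit:
{"method": "move_arm", "body": {"steps": [{"dx": 1, "dy": -2, "dz": 3, "wx": 0, "wy": 0, "wz": 6, "hand": 255}, {"dx": 26.3, "dy": -54, "dz": 3, "wx": 0, "wy": 0, "wz": 42, "hand": 255}, {"dx": 26.3, "dy": -54, "dz": 3, "wx": 0, "wy": 0, "wz": 42, "hand": 255}, {"dx": 26.3, "dy": -54, "dz": 3, "wx": 0, "wy": 0, "wz": 42, "hand": 255}, {"dx": 26.3, "dy": -54, "dz": 3, "wx": 0, "wy": 0, "wz": 42, "hand": 255}, {"dx": 26.3, "dy": -54, "dz": 3, "wx": 0, "wy": 0, "wz": 42, "hand": 255}, {"dx": 26.3, "dy": -54, "dz": 3, "wx": 0, "wy": 0, "wz": 42, "hand": 255}, {"dx": 26.3, "dy": -54, "dz": 3, "wx": 0, "wy": 0, "wz": 42, "hand": 255}, {"dx": 26.3, "dy": -54, "dz": 3, "wx": 0, "wy": 0, "wz": 42, "hand": 255}, {"dx": 26.3, "dy": -54, "dz": 3, "wx": 0, "wy": 0, "wz": 42, "hand": 255}, {"dx": 26.3, "dy": -54, "dz": 3, "wx": 0, "wy": 0, "wz": 42, "hand": 255}, {"dx": 26.3, "dy": -54, "dz": 3, "wx": 0, "wy": 0, "wz": 42, "hand": 255}, {"dx": 26.3, "dy": -54, "dz": 3, "wx": 0, "wy": 0, "wz": 42, "hand": 255}, {"dx": 26.3, "dy": -54, "dz": 3, "wx": 0, "wy": 0, "wz": 42, "hand": 255}, {"dx": 26.3, "dy": -54, "dz": 3, "wx": 0, "wy": 0, "wz": 42, "hand": 255}, {"dx": 26.3, "dy": -54, "dz": 3, "wx": 0, "wy": 0, "wz": 42, "hand": 255}, {"dx": 26.3, "dy": -54, "dz": 3, "wx": 0, "wy": 0, "wz": 42, "hand": 255}, {"dx": 26.3, "dy": -54, "dz": 3, "wx": 0, "wy": 0, "wz": 42, "hand": 255}]}}

```text
t: 1.6
position: [0.4962, 0.0127, 0.2512]
tcp_rot: [-0.165, 0.986, -0.0, -0.0]
wrist_force: [-0.4, -0.5, 0.6]
width: 0.0005
```

```bash
python3 -c "
from go import *
to((50,35,240),(50,35,180))"
```

```text
t 1.6 local mm [ 50.19  35.71 251.15] F local [-0.58 -0.33  0.57] w 0.0005 q [-0.04 -0.18  1.44 -0.    1.88 -1.95]
yaw need 0.05 tool z [-8.e-04 -1.e-03 -1.e+00]
(50, 35, 240) d cm [ 0.01 -0.07 -1.12]
(50, 35, 180) d cm [ 0.01 -0.07 -7.12]
```

Emit:
{"method": "move_arm", "body": {"steps": [{"dx": 0, "dy": 0, "dz": -3, "wx": 0, "wy": 0, "wz": 0, "hand": 255}, {"dx": 0, "dy": 0, "dz": -6, "wx": 0, "wy": 0, "wz": 0, "hand": 255}, {"dx": 0, "dy": 0, "dz": -6.6, "wx": 0, "wy": 0, "wz": 0, "hand": 255}, {"dx": 0, "dy": 0, "dz": -7, "wx": 0, "wy": 0, "wz": 0, "hand": 255}, {"dx": 0, "dy": 0, "dz": -7.4, "wx": 0, "wy": 0, "wz": 0, "hand": 255}, {"dx": 0, "dy": 0, "dz": -7.8, "wx": 0, "wy": 0, "wz": 0, "hand": 255}, {"dx": 0, "dy": 0, "dz": -8.2, "wx": 0, "wy": 0, "wz": 0, "hand": 255}, {"dx": 0, "dy": 0, "dz": -8.6, "wx": 0, "wy": 0, "wz": 0, "hand": 255}]}}

```text
t: 2.27
position: [0.497, 0.0128, 0.1667]
tcp_rot: [-0.165, 0.986, -0.001, 0.001]
wrist_force: [0.3, 0.5, 2.8]
width: 0.0009
```

Emit:
{"method": "move_arm", "body": {"steps": [{"dx": 0, "dy": 0, "dz": -0.4, "wx": 0, "wy": 0, "wz": 0, "hand": 255}, {"dx": 0, "dy": 0, "dz": -0.8, "wx": 0, "wy": 0, "wz": 0, "hand": 255}, {"dx": 0, "dy": 0, "dz": -1.2, "wx": 0, "wy": 0, "wz": 0, "hand": 255}, {"dx": 0, "dy": 0, "dz": -1.6, "wx": 0, "wy": 0, "wz": 0, "hand": 255}, {"dx": 0, "dy": 0, "dz": -2.0, "wx": 0, "wy": 0, "wz": 0, "hand": 255}, {"dx": 0, "dy": 0, "dz": -2.4, "wx": 0, "wy": 0, "wz": 0, "hand": 255}, {"dx": 0, "dy": 0, "dz": -2.8, "wx": 0, "wy": 0, "wz": 0, "hand": 255}, {"dx": 0, "dy": 0, "dz": -3.2, "wx": 0, "wy": 0, "wz": 0, "hand": 255}, {"dx": 0, "dy": 0, "dz": -3.6, "wx": 0, "wy": 0, "wz": 0, "hand": 255}, {"dx": 0, "dy": 0, "dz": -4.0, "wx": 0, "wy": 0, "wz": 0, "hand": 255}, {"dx": 0, "dy": 0, "dz": -4.4, "wx": 0, "wy": 0, "wz": 0, "hand": 255}, {"dx": 0, "dy": 0, "dz": -4.8, "wx": 0, "wy": 0, "wz": 0, "hand": 255}, {"dx": 0, "dy": 0, "dz": -5.2, "wx": 0, "wy": 0, "wz": 0, "hand": 255}, {"dx": 0, "dy": 0, "dz": -5.6, "wx": 0, "wy": 0, "wz": 0, "hand": 255}]}}

```text
t: 3.43
position: [0.4971, 0.0129, 0.1103]
tcp_rot: [-0.166, 0.986, -0.001, 0.001]
wrist_force: [0.2, 0.0, 2.7]
width: 0.0001
```

Emit:
{"method": "move_arm", "body": {"steps": [{"dx": 0, "dy": 0, "dz": -0.3, "wx": 0, "wy": 0, "wz": 0, "hand": 255}, {"dx": 0, "dy": 0, "dz": -0.5, "wx": 0, "wy": 0, "wz": 0, "hand": 255}, {"dx": 0, "dy": 0, "dz": -0.7, "wx": 0, "wy": 0, "wz": 0, "hand": 255}, {"dx": 0, "dy": 0, "dz": -0.85, "wx": 0, "wy": 0, "wz": 0, "hand": 255}, {"dx": 0, "dy": 0, "dz": -0.95, "wx": 0, "wy": 0, "wz": 0, "hand": 255}, {"dx": 0, "dy": 0, "dz": -1.05, "wx": 0, "wy": 0, "wz": 0, "hand": 255}, {"dx": 0, "dy": 0, "dz": -1.15, "wx": 0, "wy": 0, "wz": 0, "hand": 255}]}}

```text
t: 4.02
position: [0.497, 0.0129, 0.0987]
tcp_rot: [-0.166, 0.986, -0.001, 0.001]
wrist_force: [-0.8, 1.2, 0.4]
width: 0.0008
```

Emit:
{"method": "move_arm", "body": {"steps": [{"dx": 0, "dy": 0, "dz": -0.05, "wx": 0, "wy": 0, "wz": 0, "hand": 255}, {"dx": 0, "dy": 0, "dz": -0.1, "wx": 0, "wy": 0, "wz": 0, "hand": 255}, {"dx": 0, "dy": 0, "dz": -0.1, "wx": 0, "wy": 0, "wz": 0, "hand": 255}]}}

```text
t: 4.27
position: [0.497, 0.0129, 0.0976]
tcp_rot: [-0.166, 0.986, -0.001, 0.001]
wrist_force: [-0.6, 0.2, 0.9]
width: 0.0006
```

Emit:
{"method": "move_arm", "body": {"steps": [{"dx": 0, "dy": 0, "dz": -0.04, "wx": 0, "wy": 0, "wz": 0, "hand": 255}, {"dx": 0, "dy": 0, "dz": -0.08, "wx": 0, "wy": 0, "wz": 0, "hand": 255}, {"dx": 0, "dy": 0, "dz": -0.08, "wx": 0, "wy": 0, "wz": 0, "hand": 255}]}}

```text
t: 4.52
position: [0.497, 0.0128, 0.0972]
tcp_rot: [-0.166, 0.986, -0.001, 0.001]
wrist_force: [-1.2, 1.1, 2.9]
width: 0.0001
```

Emit:
{"method": "move_arm", "body": {"steps": [{"dx": 0, "dy": 0, "dz": -0.04, "wx": 0, "wy": 0, "wz": 0, "hand": 255}, {"dx": 0, "dy": 0, "dz": -0.06, "wx": 0, "wy": 0, "wz": 0, "hand": 255}, {"dx": 0, "dy": 0, "dz": -0.06, "wx": 0, "wy": 0, "wz": 0, "hand": 255}]}}

```text
t: 4.77
position: [0.497, 0.0129, 0.0972]
tcp_rot: [-0.166, 0.986, -0.001, 0.001]
wrist_force: [-1.8, 0.4, 6.2]
width: 0.0005
```

```bash
python3 -c "
from go import *
to((50,35,150),(145,3,200))"
```

```text
t 4.77 local mm [51.03 35.64 97.15] F local [-1.61  0.98  6.2 ] w 0.0005 q [-0.04 -0.18  1.72 -0.    1.6  -1.95]
yaw need 0.03 tool z [ 0.0029 -0.0011 -1.    ]
(50, 35, 150) d cm [-0.08 -0.09  5.28]
(145, 3, 200) d cm [ 9.950e+00 -1.000e-02  1.028e+01]
```

Emit:
{"method": "move_arm", "body": {"steps": [{"dx": 0, "dy": 0, "dz": 1, "wx": 0, "wy": 0, "wz": 0, "hand": 255}, {"dx": 0, "dy": 0, "dz": 4, "wx": 0, "wy": 0, "wz": 0, "hand": 0}, {"dx": 10, "dy": 0, "dz": 10.3, "wx": 0, "wy": 0, "wz": 0, "hand": 0}, {"dx": 10, "dy": 0, "dz": 10.3, "wx": 0, "wy": 0, "wz": 0, "hand": 0}, {"dx": 10, "dy": 0, "dz": 10.3, "wx": 0, "wy": 0, "wz": 0, "hand": 0}, {"dx": 10, "dy": 0, "dz": 10.3, "wx": 0, "wy": 0, "wz": 0, "hand": 0}, {"dx": 10, "dy": 0, "dz": 10.3, "wx": 0, "wy": 0, "wz": 0, "hand": 0}]}}

```text
t: 5.35
position: [0.598, 0.0127, 0.2]
tcp_rot: [-0.165, 0.986, -0.001, 0.001]
wrist_force: [-0.6, -0.3, 0.2]
width: 0.0371
```

```bash
python3 - <<'E'
from go import *
to()
s=snap('wrist');print(L(s['xyz']),s['fx'],(L(s['xyz']+R.from_quat(s['orientation']).apply([0,0,1]))-L(s['xyz'])).round(3))
for n,q in(('pivot',(.1195,.003,.066)),('kmid',(.1195,.003,.0915)),('corner',(.1,.1,.085)),('corner-',(.1,-.1,.085))): print(n,proj(s,W(q)))
im=(255*(s['img']/255.)**0.6).astype(np.uint8)[:,:,::-1];cv2.imwrite('pics/e.png',cv2.resize(im,None,fx=1.42,fy=1.42))
E
```

```text
t 5.35 local mm [146.46   2.51 199.96] F local [-0.69 -0.05  0.16] w 0.0371 q [-0.03  0.08  1.28 -0.    1.78 -1.94]
yaw need 0.03 tool z [ 0.0024 -0.0012 -1.    ]
[0.07660374 0.00289591 0.36118736] 355.9122308536769 [ 0.256 -0.002 -0.967]
pivot [283.61644535 167.57110008]
kmid [283.61923149 172.40668803]
corner [410.24013611 146.00338411]
corner- [149.49251994 145.64959932]
```

View pics/e.png

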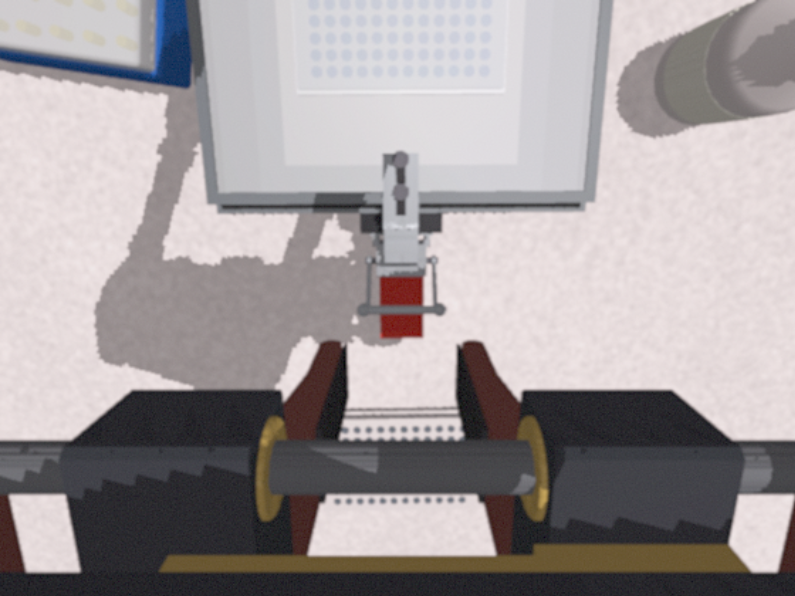

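The wrist view has the lid shut. The pin heads are at (364,310) and (440,310) in the 1.42x picture, with the keeper end near y=263. I'll zoom in on the latch.

```bash
python3 - <<'E'
from go import *
np.set_printoptions(precision=4,suppress=True)
s=load('wrist')
s['img']=(255*(s['img']/255.)**0.6).astype(np.uint8);save(s,'f.png',(240,130,330,245),5.2)
for u in(256,283,310): print(u,[(v,(L(px(s,u,v))*1e3).round(1).tolist()) for v in (216,218,220)])
for v in range(150,200,2): print(v,(L(px(s,279,v))*1e3).round(1))
for v in (150,200,232): 
    pass
P=[(L(ray_z(s,u,218.3,.083))*1e3).round(1) for u in(256.3,309.9)];print(P)
E
```

```text
256 [(216, [156.6, -19.4, 83.1]), (218, [158.1, -19.4, 83.7]), (220, [159.7, -19.4, 84.0])]
283 [(216, [157.0, 2.6, 81.4]), (218, [158.2, 2.6, 83.0]), (220, [160.2, 2.6, 82.1])]
310 [(216, [156.6, 24.5, 82.6]), (218, [157.9, 24.5, 84.0]), (220, [159.6, 24.5, 83.9])]
150 [101.8  -0.4  99. ]
152 [103.2  -0.4  99.3]
154 [104.7  -0.4  99. ]
156 [106.2  -0.4  99. ]
158 [107.6  -0.4  99.4]
160 [109.1  -0.4  98.9]
162 [111.1  -0.5  95. ]
164 [112.6  -0.5  95. ]
166 [114.2  -0.5  94.7]
168 [115.6  -0.5  94.9]
170 [117.1  -0.5  95.2]
172 [118.6  -0.5  95.5]
174 [120.1  -0.5  95.3]
176 [121.7  -0.5  95.2]
178 [123.1  -0.5  95.4]
180 [126.4  -0.6  85.6]
182 [128.   -0.6  85.9]
184 [129.4  -0.6  86.6]
186 [129.7  -0.5  93.2]
188 [130.7  -0.5  96. ]
190 [132.3  -0.5  96. ]
192 [139.2  -0.8  71.3]
194 [140.8  -0.8  71.6]
196 [141.7  -0.8  75.1]
198 [143.5  -0.8  74.8]
[array([158.6, -19.2,  83. ]), array([158.5,  24.5,  83. ])]
```

View pics/f.png

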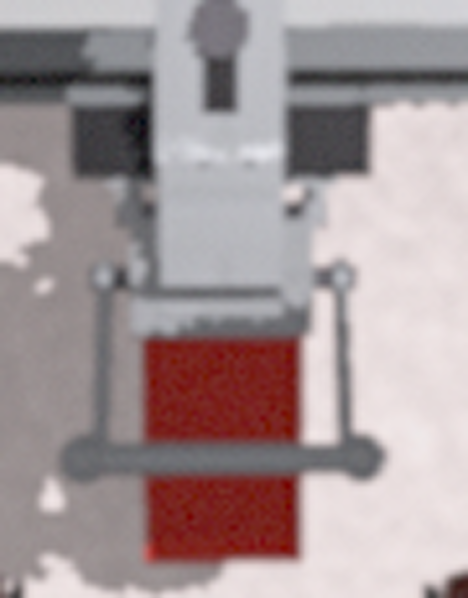

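The depth profile along the keeper shows the block top ending at about x=124, the groove to about 130, and the lip from 130 to 133. The pin centre is about (158.5, 2.65, 80.5) in the same frame, so the groove is about 31.5 mm inward of the pin.

```bash
python3 -c "
from go import *
to((158.5,2.65,120),(158.5,2.65,66.5))"
```

```text
t 5.4 local mm [145.33   2.97 199.31] F local [-0.01  0.72 -0.62] w 0.0411 q [-0.03  0.08  1.29 -0.    1.78 -1.94]
yaw need 0.03 tool z [ 0.0011 -0.0011 -1.    ]
(158.5, 2.65, 120) d cm [ 1.25  0.4  -7.93]
(158.5, 2.65, 66.5) d cm [  1.25   0.4  -13.28]
```

Emit:
{"method": "move_arm", "body": {"steps": [{"dx": 1.2, "dy": 0.4, "dz": 0, "wx": 0, "wy": 0, "wz": 0, "hand": 0}, {"dx": 1.2, "dy": 0.4, "dz": -4, "wx": 0, "wy": 0, "wz": 0, "hand": 0}, {"dx": 1.2, "dy": 0.4, "dz": -7, "wx": 0, "wy": 0, "wz": 0, "hand": 0}, {"dx": 1.2, "dy": 0.4, "dz": -9, "wx": 0, "wy": 0, "wz": 0, "hand": 0}, {"dx": 1.2, "dy": 0.4, "dz": -11, "wx": 0, "wy": 0, "wz": 0, "hand": 0}, {"dx": 1.2, "dy": 0.4, "dz": -12.5, "wx": 0, "wy": 0, "wz": 0, "hand": 0}, {"dx": 1.2, "dy": 0.4, "dz": -13.3, "wx": 0, "wy": 0, "wz": 0, "hand": 0}, {"dx": 1.2, "dy": 0.4, "dz": -13.3, "wx": 0, "wy": 0, "wz": 0, "hand": 0}]}}

```text
t: 6.07
position: [0.6061, 0.0169, 0.0634]
tcp_rot: [-0.165, 0.986, -0.0, -0.002]
wrist_force: [-1.0, -0.2, 0.0]
width: 0.0875
```

```bash
python3 -c "
from go import *
to((158.5,2.65,66.5))"
```

```text
t 6.07 local mm [155.47   3.75  63.43] F local [-1.01  0.11  0.05] w 0.0875 q [-0.03  0.14  1.46 -0.    1.55 -1.93]
yaw need 0.03 tool z [-0.004 -0.001 -1.   ]
(158.5, 2.65, 66.5) d cm [ 0.32 -0.    0.31]
```

Emit:
{"method": "move_arm", "body": {"steps": [{"dx": 0.3, "dy": 0, "dz": 0.3, "wx": 0, "wy": 0, "wz": 0, "hand": 0}, {"dx": 0.3, "dy": 0, "dz": 0.3, "wx": 0, "wy": 0, "wz": 0, "hand": 60}, {"dx": 0.3, "dy": 0, "dz": 0.3, "wx": 0, "wy": 0, "wz": 0, "hand": 80}, {"dx": 0.3, "dy": 0, "dz": 0.3, "wx": 0, "wy": 0, "wz": 0, "hand": 90}, {"dx": 0.3, "dy": 0, "dz": 0.3, "wx": 0, "wy": 0, "wz": 0, "hand": 255}, {"dx": 0.3, "dy": 0, "dz": 0.3, "wx": 0, "wy": 0, "wz": 0, "hand": 255}, {"dx": 0.3, "dy": 0, "dz": 0.3, "wx": 0, "wy": 0, "wz": 0, "hand": 255}, {"dx": 0.3, "dy": 0, "dz": 0.3, "wx": 0, "wy": 0, "wz": 0, "hand": 255}], "squeeze": 12}}

```text
t: 6.73
position: [0.6095, 0.0165, 0.0667]
tcp_rot: [-0.165, 0.986, -0.001, -0.002]
wrist_force: [0.6, -1.5, 1.6]
width: 0.0504
```

```bash
python3 -c "
from go import *
to((158.5,2.65,66.5))"
```

```text
t 6.73 local mm [158.5    2.3   66.68] F local [ 0.05 -1.66  1.59] w 0.0504 q [-0.03  0.14  1.45 -0.    1.55 -1.93]
yaw need 0.05 tool z [-0.0031 -0.0017 -1.    ]
(158.5, 2.65, 66.5) d cm [-0.01  0.03 -0.02]
```

Emit:
{"method": "move_arm", "body": {"steps": [{"dx": -0.18, "dy": -0.06, "dz": 0.2, "wx": 0, "wy": 0, "wz": 0, "hand": 255}, {"dx": -0.38, "dy": -0.13, "dz": 0.4, "wx": 0, "wy": 0, "wz": 0, "hand": 255}, {"dx": -0.58, "dy": -0.2, "dz": 0.57, "wx": 0, "wy": 0, "wz": 0, "hand": 255}, {"dx": -0.8, "dy": -0.28, "dz": 0.72, "wx": 0, "wy": 0, "wz": 0, "hand": 255}, {"dx": -1.04, "dy": -0.36, "dz": 0.85, "wx": 0, "wy": 0, "wz": 0, "hand": 255}, {"dx": -1.28, "dy": -0.45, "dz": 0.96, "wx": 0, "wy": 0, "wz": 0, "hand": 255}, {"dx": -1.55, "dy": -0.54, "dz": 1.04, "wx": 0, "wy": 0, "wz": 0, "hand": 255}, {"dx": -1.7, "dy": -0.59, "dz": 1.09, "wx": 0, "wy": 0, "wz": 0, "hand": 255}, {"dx": -1.7, "dy": -0.59, "dz": 1.09, "wx": 0, "wy": 0, "wz": 0, "hand": 255}]}}

```text
t: 7.48
position: [0.5922, 0.0104, 0.0779]
tcp_rot: [-0.165, 0.986, -0.001, -0.002]
wrist_force: [1.0, -1.4, 0.2]
width: 0.0503
```

```bash
python3 - <<'E'
from go import *
to()
s=snap('wrist');s['img']=(255*(s['img']/255.)**0.6).astype(np.uint8);save(s,'g.png',(235,130,335,240),5.2)
for u in (283,279,287):
  print(u,[(v,(L(px(s,u,v))*1e3).round(1).tolist()[::2]) for v in range(166,204,2)])
E
```

```text
t 7.48 local mm [140.21   2.17  77.89] F local [ 0.49 -1.66  0.18] w 0.0503 q [-0.04  0.09  1.49 -0.    1.57 -1.94]
yaw need 0.06 tool z [-0.0029 -0.0019 -1.    ]
283 [(166, [90.0, 100.8]), (168, [90.8, 100.5]), (170, [91.6, 100.3]), (172, [92.4, 100.6]), (174, [93.1, 101.0]), (176, [93.9, 100.8]), (178, [94.8, 100.6]), (180, [95.7, 99.8]), (182, [96.5, 99.7]), (184, [97.4, 99.5]), (186, [98.2, 99.4]), (188, [99.0, 99.6]), (190, [99.9, 99.3]), (192, [100.7, 99.4]), (194, [101.4, 99.8]), (196, [102.3, 99.6]), (198, [103.3, 98.8]), (200, [104.1, 98.8]), (202, [104.9, 99.0])]
279 [(166, [90.0, 100.8]), (168, [90.8, 101.0]), (170, [91.6, 100.9]), (172, [92.3, 101.1]), (174, [93.1, 101.1]), (176, [93.9, 100.8]), (178, [94.7, 100.8]), (180, [95.8, 99.3]), (182, [96.6, 99.3]), (184, [97.5, 99.1]), (186, [98.2, 99.3]), (188, [99.0, 99.3]), (190, [99.8, 99.7]), (192, [100.6, 99.9]), (194, [101.4, 99.7]), (196, [102.3, 99.4]), (198, [103.1, 99.6]), (200, [104.0, 99.4]), (202, [104.9, 98.9])]
287 [(166, [89.9, 101.2]), (168, [90.8, 100.7]), (170, [91.5, 101.0]), (172, [92.3, 101.2]), (174, [93.2, 100.7]), (176, [94.0, 100.6]), (178, [95.0, 99.3]), (180, [95.8, 99.5]), (182, [96.5, 99.7]), (184, [97.4, 99.6]), (186, [98.1, 100.0]), (188, [99.1, 99.0]), (190, [99.9, 99.0]), (192, [100.7, 99.0]), (194, [101.5, 99.2]), (196, [102.3, 99.4]), (198, [103.1, 99.3]), (200, [104.0, 99.1]), (202, [104.8, 99.3])]
```

View pics/g.png

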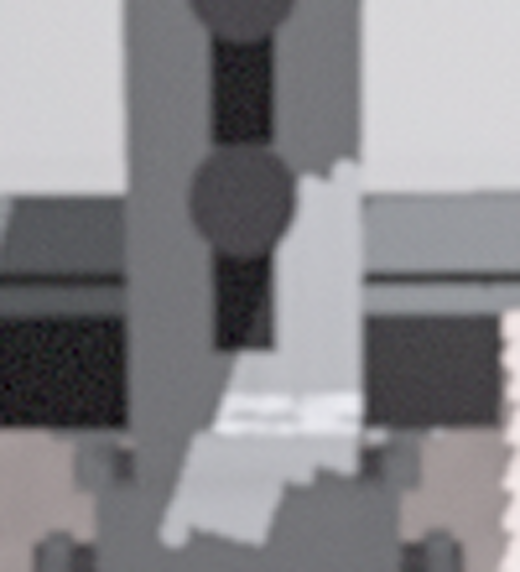

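The picture shows only the keeper leaf; the tongue and pin are lower in the frame. I'll read them from the depth profile instead.

```bash
python3 - <<'E'
from go import *
s=load('wrist')
for u in (278,286):
  print(u,[(v,(L(px(s,u,v))*1e3).round(1).tolist()[::2]) for v in range(204,300,2)])
E
```

```text
278 [(204, [105.6, 99.4]), (206, [106.4, 99.5]), (208, [107.4, 99.0]), (210, [108.3, 98.8]), (212, [109.2, 98.5]), (214, [111.0, 95.0]), (216, [111.9, 95.2]), (218, [112.8, 95.1]), (220, [113.6, 95.1]), (222, [114.6, 94.7]), (224, [115.6, 94.6]), (226, [116.3, 95.0]), (228, [117.1, 95.2]), (230, [118.2, 94.8]), (232, [119.1, 94.9]), (234, [119.9, 94.9]), (236, [120.9, 94.7]), (238, [121.7, 95.0]), (240, [122.6, 95.2]), (242, [123.5, 95.2]), (244, [127.7, 86.3]), (246, [128.6, 86.3]), (248, [129.5, 86.6]), (250, [129.8, 88.2]), (252, [129.9, 90.5]), (254, [129.9, 92.8]), (256, [129.8, 95.3]), (258, [130.3, 96.4]), (260, [131.1, 96.6]), (262, [132.2, 96.4]), (264, [142.4, 74.8]), (266, [143.7, 74.4]), (268, [144.8, 74.2]), (270, [145.9, 74.3]), (272, [139.5, 90.5]), (274, [139.9, 91.8]), (276, [140.5, 92.6]), (278, [141.3, 93.1]), (280, [142.4, 92.8]), (282, [143.6, 92.3]), (284, [153.9, 73.6]), (286, [155.0, 73.6]), (288, [156.0, 74.0]), (290, [157.1, 74.0]), (292, [158.5, 73.4]), (294, [159.7, 73.2]), (296, [160.8, 73.4]), (298, [162.2, 72.8])]
286 [(204, [105.7, 99.3]), (206, [106.5
[... 321 characters left out ...]
6, [120.9, 94.8]), (238, [121.7, 94.9]), (240, [122.7, 94.7]), (242, [123.7, 94.6]), (244, [127.6, 86.3]), (246, [128.7, 86.1]), (248, [129.6, 86.2]), (250, [129.9, 88.0]), (252, [130.0, 90.1]), (254, [130.1, 92.4]), (256, [129.9, 95.2]), (258, [130.6, 95.8]), (260, [131.2, 96.6]), (262, [132.3, 96.1]), (264, [142.3, 75.0]), (266, [143.6, 74.7]), (268, [144.6, 74.7]), (270, [145.9, 74.3]), (272, [139.5, 90.5]), (274, [139.8, 92.0]), (276, [140.4, 92.9]), (278, [141.5, 92.6]), (280, [142.3, 93.0]), (282, [143.3, 93.0]), (284, [153.8, 73.8]), (286, [155.2, 73.3]), (288, [156.3, 73.4]), (290, [157.2, 73.8]), (292, [158.4, 73.7]), (294, [159.6, 73.5]), (296, [160.9, 73.2]), (298, [162.0, 73.3])]
```

Emit:
{"method": "move_arm", "body": {"steps": [{"dx": -0.2, "dy": -0.07, "dz": 0.05, "wx": 0, "wy": 0, "wz": 0, "hand": 255}, {"dx": -0.43, "dy": -0.15, "dz": 0.05, "wx": 0, "wy": 0, "wz": 0, "hand": 255}, {"dx": -0.5, "dy": -0.17, "dz": 0.05, "wx": 0, "wy": 0, "wz": 0, "hand": 255}, {"dx": -0.57, "dy": -0.2, "dz": 0.05, "wx": 0, "wy": 0, "wz": 0, "hand": 255}, {"dx": -0.57, "dy": -0.2, "dz": 0.05, "wx": 0, "wy": 0, "wz": 0, "hand": 255}]}}

```text
t: 7.95
position: [0.5867, 0.0084, 0.0786]
tcp_rot: [-0.165, 0.986, -0.001, -0.001]
wrist_force: [1.2, -1.8, 1.2]
width: 0.0502
```

```bash
python3 -c "
from go import *
to()"
```

```text
t 7.95 local mm [134.34   2.16  78.58] F local [ 0.54 -2.05  1.22] w 0.0502 q [-0.04  0.08  1.5  -0.    1.57 -1.95]
yaw need 0.06 tool z [-0.0024 -0.0017 -1.    ]
```

Emit:
{"method": "move_arm", "body": {"steps": [{"dx": -0.06, "dy": -0.02, "dz": 0, "wx": 0, "wy": 0, "wz": 0, "hand": 255}, {"dx": -0.12, "dy": -0.04, "dz": 0, "wx": 0, "wy": 0, "wz": 0, "hand": 255}, {"dx": -0.12, "dy": -0.04, "dz": 0, "wx": 0, "wy": 0, "wz": 0, "hand": 255}]}}

```text
t: 8.2
position: [0.5854, 0.008, 0.0786]
tcp_rot: [-0.165, 0.986, -0.001, -0.001]
wrist_force: [1.9, -1.3, 0.4]
width: 0.0506
```

```bash
python3 -c "
from go import *
to()"
```

```text
t 8.2 local mm [133.02   2.14  78.56] F local [ 1.34 -1.86  0.37] w 0.0506 q [-0.04  0.07  1.5  -0.    1.57 -1.95]
yaw need 0.06 tool z [-0.0024 -0.0018 -1.    ]
```

Emit:
{"method": "move_arm", "body": {"steps": [{"dx": -0.06, "dy": -0.02, "dz": 0, "wx": 0, "wy": 0, "wz": 0, "hand": 255}, {"dx": -0.09, "dy": -0.03, "dz": 0, "wx": 0, "wy": 0, "wz": 0, "hand": 255}, {"dx": -0.09, "dy": -0.03, "dz": 0, "wx": 0, "wy": 0, "wz": 0, "hand": 255}]}}

```text
t: 8.45
position: [0.585, 0.0079, 0.0786]
tcp_rot: [-0.165, 0.986, -0.001, -0.001]
wrist_force: [5.3, -0.1, -0.7]
width: 0.0502
```

```bash
python3 - <<'E'
from go import *
to()
s=snap('wrist')
for u in (278,286):
  print(u,[(v,(L(px(s,u,v))*1e3).round(1).tolist()[::2]) for v in range(236,286,2)])
E
```

```text
t 8.45 local mm [132.55   2.15  78.63] F local [ 4.95 -1.84 -0.71] w 0.0502 q [-0.04  0.07  1.51 -0.    1.56 -1.95]
yaw need 0.04 tool z [-0.0012 -0.0015 -1.    ]
278 [(236, [113.2, 95.5]), (238, [114.3, 94.8]), (240, [115.2, 94.9]), (242, [116.1, 94.9]), (244, [116.9, 95.2]), (246, [117.8, 95.3]), (248, [118.9, 94.9]), (250, [119.7, 95.1]), (252, [120.4, 95.7]), (254, [121.5, 95.2]), (256, [122.5, 95.1]), (258, [123.6, 94.9]), (260, [128.2, 86.1]), (262, [129.3, 85.9]), (264, [130.1, 86.3]), (266, [130.0, 88.8]), (268, [129.8, 91.5]), (270, [129.9, 93.5]), (272, [130.1, 95.1]), (274, [130.7, 95.9]), (276, [131.5, 96.2]), (278, [132.7, 95.7]), (280, [134.6, 93.7]), (282, [135.5, 93.9]), (284, [137.0, 92.9])]
286 [(236, [113.3, 95.2]), (238, [114.1, 95.4]), (240, [115.0, 95.4]), (242, [116.0, 95.2]), (244, [116.9, 95.3]), (246, [117.9, 95.0]), (248, [118.9, 94.9]), (250, [119.8, 94.8]), (252, [120.8, 94.7]), (254, [121.6, 95.0]), (256, [122.5, 95.2]), (258, [123.6, 94.8]), (260, [128.3, 85.8]), (262, [129.0, 86.4]), (264, [129.8, 87.1]), (266, [129.7, 89.4]), (268, [129.8, 91.4]), (270, [129.8, 93.6]), (272, [130.2, 94.9]), (274, [130.6, 96.1]), (276, [131.5, 96.2]), (278, [132.6, 95.9]), (280, [134.5, 93.9]), (282, [135.4, 94.1]), (284, [136.5, 93.9])]
```

Felt contact with the lip's outer face at TCP x≈132.7, and the depth agrees. The groove target is therefore TCP x≈124.2.

Emit:
{"method": "move_arm", "body": {"steps": [{"dx": 0.14, "dy": 0.05, "dz": 0, "wx": 0, "wy": 0, "wz": 0, "hand": 255}, {"dx": 0.14, "dy": 0.05, "dz": 0.25, "wx": 0, "wy": 0, "wz": 0, "hand": 255}, {"dx": 0.14, "dy": 0.05, "dz": 0.5, "wx": 0, "wy": 0, "wz": 0, "hand": 255}, {"dx": 0.14, "dy": 0.05, "dz": 0.75, "wx": 0, "wy": 0, "wz": 0, "hand": 255}, {"dx": 0.14, "dy": 0.05, "dz": 1.0, "wx": 0, "wy": 0, "wz": 0, "hand": 255}, {"dx": 0.14, "dy": 0.05, "dz": 1.0, "wx": 0, "wy": 0, "wz": 0, "hand": 255}]}}

```text
t: 9.0
position: [0.5861, 0.0085, 0.0886]
tcp_rot: [-0.165, 0.986, -0.0, -0.001]
wrist_force: [1.5, -1.2, -3.1]
width: 0.0502
```

```bash
python3 - <<'E'
from go import *
to((124.2,2.15,88.6))
E
```

```text
t 9.0 local mm [133.77   2.36  88.64] F local [ 1.01 -1.61 -3.08] w 0.0502 q [-0.04  0.07  1.49 -0.    1.58 -1.95]
yaw need 0.05 tool z [-0.0023 -0.0011 -1.    ]
(124.2, 2.15, 88.6) d cm [-0.9  -0.33 -0.  ]
```

Emit:
{"method": "move_arm", "body": {"steps": [{"dx": -0.2, "dy": -0.07, "dz": 0, "wx": 0, "wy": 0, "wz": 0, "hand": 255}, {"dx": -0.45, "dy": -0.16, "dz": 0, "wx": 0, "wy": 0, "wz": 0, "hand": 255}, {"dx": -0.7, "dy": -0.25, "dz": 0, "wx": 0, "wy": 0, "wz": 0, "hand": 255}, {"dx": -0.9, "dy": -0.33, "dz": 0, "wx": 0, "wy": 0, "wz": 0, "hand": 255}, {"dx": -0.9, "dy": -0.33, "dz": 0, "wx": 0, "wy": 0, "wz": 0, "hand": 255}]}}

```text
t: 9.42
position: [0.5772, 0.0051, 0.09]
tcp_rot: [-0.165, 0.986, -0.001, -0.0]
wrist_force: [1.0, 0.0, 2.2]
width: 0.05
```

```bash
python3 - <<'E'
from go import *
to((124.2,2.15,88.6))
s=snap('wrist')
for u in (278,286):
  print(u,[(v,(L(px(s,u,v))*1e3).round(1).tolist()[::2]) for v in range(228,286,2)])
E
```

```text
t 9.42 local mm [124.3    2.07  89.96] F local [ 0.99 -0.3   2.22] w 0.05 q [-0.05  0.04  1.51 -0.    1.58 -1.95]
yaw need 0.05 tool z [-4.0e-04 -1.2e-03 -1.0e+00]
(124.2, 2.15, 88.6) d cm [-0.01  0.   -0.14]
278 [(228, [103.9, 98.8]), (230, [104.8, 98.9]), (232, [105.7, 99.1]), (234, [106.7, 99.0]), (236, [107.6, 99.0]), (238, [108.6, 99.1]), (240, [110.7, 95.9]), (242, [112.0, 94.8]), (244, [113.0, 94.8]), (246, [114.0, 94.8]), (248, [114.9, 95.2]), (250, [115.9, 95.2]), (252, [116.8, 95.3]), (254, [118.0, 94.9]), (256, [119.1, 94.7]), (258, [120.1, 94.8]), (260, [121.0, 94.9]), (262, [122.0, 95.0]), (264, [122.9, 95.2]), (266, [127.6, 86.9]), (268, [128.9, 86.4]), (270, [129.8, 86.8]), (272, [130.0, 88.6]), (274, [125.4, 100.8]), (276, [126.2, 101.2]), (278, [126.8, 102.1]), (280, [127.6, 102.5]), (282, [128.6, 102.5]), (284, [135.7, 90.3])]
286 [(228, [103.8, 99.2]), (230, [104.7, 99.3]), (232, [105.9, 98.5]), (234, [106.7, 99.0]), (236, [107.5, 99.3]), (238, [108.6, 98.9]), (240, [110.9, 95.3]), (242, [111.9, 95.2]), (244, [112.9, 95.1]), (246, [113.9, 95.0]), (248, [114.9, 95.0]), (250, [115.9, 95.0]), (252, [116.9, 95.1]), (254, [117.7, 95.5]), (256, [118.8, 95.3]), (258, [119.9, 95.0]), (260, [121.0, 95.0]), (262, [122.1, 94.8]), (264, [123.0, 95.0]), (266, [127.8, 86.4]), (268, [128.8, 86.6]), (270, [129.7, 87.1]), (272, [129.4, 90.0]), (274, [125.8, 100.1]), (276, [126.0, 101.7]), (278, [126.7, 102.2]), (280, [127.6, 102.4]), (282, [128.6, 102.4]), (284, [135.4, 91.0])]
```

Emit:
{"method": "move_arm", "body": {"steps": [{"dx": -0.03, "dy": -0.01, "dz": -0.1, "wx": 0, "wy": 0, "wz": 0, "hand": 255}, {"dx": -0.03, "dy": -0.01, "dz": -0.2, "wx": 0, "wy": 0, "wz": 0, "hand": 255}, {"dx": -0.03, "dy": -0.01, "dz": -0.25, "wx": 0, "wy": 0, "wz": 0, "hand": 255}, {"dx": -0.03, "dy": -0.01, "dz": -0.3, "wx": 0, "wy": 0, "wz": 0, "hand": 255}, {"dx": -0.03, "dy": -0.01, "dz": -0.3, "wx": 0, "wy": 0, "wz": 0, "hand": 255}]}}

```text
t: 9.88
position: [0.5771, 0.0051, 0.087]
tcp_rot: [-0.165, 0.986, -0.001, -0.0]
wrist_force: [2.0, -1.0, 1.7]
width: 0.0501
```

```bash
python3 - <<'E'
from go import *
to()
E
```

```text
t 9.88 local mm [124.22   2.06  86.95] F local [ 1.57 -1.59  1.74] w 0.0501 q [-0.05  0.05  1.52 -0.    1.58 -1.95]
yaw need 0.05 tool z [-1.0e-04 -1.2e-03 -1.0e+00]
```

Emit:
{"method": "move_arm", "body": {"steps": [{"dx": -0.02, "dy": 0, "dz": -0.07, "wx": 0, "wy": 0, "wz": 0, "hand": 255}, {"dx": -0.02, "dy": 0, "dz": -0.14, "wx": 0, "wy": 0, "wz": 0, "hand": 255}, {"dx": -0.02, "dy": 0, "dz": -0.2, "wx": 0, "wy": 0, "wz": 0, "hand": 255}, {"dx": -0.02, "dy": 0, "dz": -0.2, "wx": 0, "wy": 0, "wz": 0, "hand": 255}]}}

```text
t: 10.22
position: [0.5767, 0.0049, 0.0845]
tcp_rot: [-0.165, 0.986, -0.001, -0.0]
wrist_force: [0.5, -0.9, 1.4]
width: 0.0509
```

```bash
python3 - <<'E'
from go import *
to()
E
```

```text
t 10.22 local mm [123.81   2.08  84.51] F local [ 0.17 -0.98  1.38] w 0.0509 q [-0.05  0.05  1.52 -0.    1.57 -1.95]
yaw need 0.06 tool z [-8.0e-04 -1.3e-03 -1.0e+00]
```

Emit:
{"method": "move_arm", "body": {"steps": [{"dx": 0, "dy": 0, "dz": -0.07, "wx": 0, "wy": 0, "wz": 0, "hand": 255}, {"dx": 0, "dy": 0, "dz": -0.14, "wx": 0, "wy": 0, "wz": 0, "hand": 255}, {"dx": 0, "dy": 0, "dz": -0.2, "wx": 0, "wy": 0, "wz": 0, "hand": 255}, {"dx": 0, "dy": 0, "dz": -0.2, "wx": 0, "wy": 0, "wz": 0, "hand": 255}]}}

```text
t: 10.55
position: [0.5767, 0.0048, 0.0821]
tcp_rot: [-0.165, 0.986, -0.001, -0.001]
wrist_force: [1.6, -2.5, 1.0]
width: 0.0501
```

```bash
python3 - <<'E'
from go import *
to()
s=snap('wrist')
for u in (278,286):
  print(u,[(v,(L(px(s,u,v))*1e3).round(1).tolist()[::2]) for v in range(250,300,2)])
E
```

```text
t 10.55 local mm [123.74   1.99  82.09] F local [ 0.73 -2.85  0.98] w 0.0501 q [-0.05  0.05  1.52 -0.    1.57 -1.95]
yaw need 0.06 tool z [-0.001  -0.0016 -1.    ]
278 [(250, [112.2, 95.3]), (252, [113.1, 95.2]), (254, [114.3, 94.7]), (256, [115.2, 94.9]), (258, [116.0, 95.2]), (260, [116.9, 95.3]), (262, [118.0, 95.1]), (264, [119.0, 94.9]), (266, [120.1, 94.8]), (268, [120.9, 95.1]), (270, [121.8, 95.3]), (272, [122.8, 95.2]), (274, [123.7, 95.3]), (276, [125.3, 94.1]), (278, [125.9, 94.8]), (280, [127.2, 94.3]), (282, [128.0, 94.6]), (284, [129.1, 94.4]), (286, [130.0, 94.6]), (288, [130.2, 96.3]), (290, [131.0, 96.7]), (292, [132.2, 96.3]), (294, [143.2, 77.6]), (296, [144.5, 77.3]), (298, [145.6, 77.3])]
286 [(250, [112.4, 94.6]), (252, [113.4, 94.6]), (254, [114.0, 95.3]), (256, [115.2, 94.9]), (258, [116.0, 95.3]), (260, [117.1, 94.8]), (262, [118.0, 95.0]), (264, [118.9, 95.1]), (266, [120.1, 94.6]), (268, [120.9, 95.0]), (270, [121.8, 95.2]), (272, [122.9, 95.1]), (274, [123.9, 95.0]), (276, [125.2, 94.2]), (278, [126.0, 94.6]), (280, [127.0, 94.7]), (282, [127.8, 95.1]), (284, [129.4, 93.8]), (286, [129.9, 94.9]), (288, [130.5, 95.7]), (290, [131.1, 96.4]), (292, [132.0, 96.5]), (294, [143.2, 77.5]), (296, [144.3, 77.5]), (298, [145.3, 77.8])]
```

Pin is in the groove between block (x≤124) and lip (130); its top is at 94.5, still above the floor. Lowering it to the floor by feel.

Emit:
{"method": "move_arm", "body": {"steps": [{"dx": 0, "dy": 0, "dz": -0.07, "wx": 0, "wy": 0, "wz": 0, "hand": 255}, {"dx": 0, "dy": 0, "dz": -0.12, "wx": 0, "wy": 0, "wz": 0, "hand": 255}, {"dx": 0, "dy": 0, "dz": -0.16, "wx": 0, "wy": 0, "wz": 0, "hand": 255}, {"dx": 0, "dy": 0, "dz": -0.16, "wx": 0, "wy": 0, "wz": 0, "hand": 255}]}}

```text
t: 10.93
position: [0.5766, 0.0048, 0.0801]
tcp_rot: [-0.165, 0.986, -0.001, -0.001]
wrist_force: [2.2, -1.7, 2.0]
width: 0.0504
```

Emit:
{"method": "move_arm", "body": {"steps": [{"dx": 0, "dy": 0, "dz": -0.06, "wx": 0, "wy": 0, "wz": 0, "hand": 255}, {"dx": 0, "dy": 0, "dz": -0.1, "wx": 0, "wy": 0, "wz": 0, "hand": 255}, {"dx": 0, "dy": 0, "dz": -0.1, "wx": 0, "wy": 0, "wz": 0, "hand": 255}]}}

```text
t: 11.18
position: [0.5767, 0.0048, 0.0796]
tcp_rot: [-0.165, 0.986, -0.001, -0.001]
wrist_force: [0.4, -0.3, 4.3]
width: 0.0502
```

Emit:
{"method": "move_arm", "body": {"steps": [{"dx": 0, "dy": 0, "dz": 0.03, "wx": 0, "wy": 0, "wz": 0, "hand": 60}, {"dx": 0, "dy": 0, "dz": 0.03, "wx": 0, "wy": 0, "wz": 0, "hand": 0}, {"dx": 0, "dy": 0, "dz": 0.03, "wx": 0, "wy": 0, "wz": 0, "hand": 0}, {"dx": 0, "dy": 0, "dz": 0.03, "wx": 0, "wy": 0, "wz": 0, "hand": 0}, {"dx": 0, "dy": 0, "dz": 2, "wx": 0, "wy": 0, "wz": 0, "hand": 0}, {"dx": 0, "dy": 0, "dz": 5, "wx": 0, "wy": 0, "wz": 0, "hand": 0}, {"dx": 3, "dy": 1, "dz": 9, "wx": 0, "wy": 0, "wz": 0, "hand": 0}, {"dx": 3, "dy": 1, "dz": 11, "wx": 0, "wy": 0, "wz": 0, "hand": 0}, {"dx": 3, "dy": 1, "dz": 11, "wx": 0, "wy": 0, "wz": 0, "hand": 255}, {"dx": 3, "dy": 1, "dz": 11, "wx": 0, "wy": 0, "wz": 0, "hand": 255}]}}

```text
t: 12.02
position: [0.6077, 0.015, 0.1913]
tcp_rot: [-0.165, 0.986, -0.001, 0.001]
wrist_force: [0.7, 0.3, -0.1]
width: 0.078
```

```bash
python3 - <<'E'
from go import *
to()
s=snap('wrist')
for u in (279,285):
  print(u,[(v,(L(px(s,u,v))*1e3).round(1).tolist()[::2]) for v in range(166,240,2)])
s['img']=(255*(s['img']/255.)**0.6).astype(np.uint8);save(s,'i.png',(225,130,345,250),5)
E
```

```text
t 12.02 local mm [156.34   1.5  191.27] F local [ 0.77  0.07 -0.13] w 0.078 q [-0.03  0.11  1.27 -0.    1.76 -1.93]
yaw need 0.03 tool z [ 0.0023 -0.0016 -1.    ]
279 [(166, [122.7, 95.0]), (168, [124.7, 91.3]), (170, [126.1, 92.1]), (172, [127.5, 92.8]), (174, [129.1, 91.7]), (176, [129.8, 96.2]), (178, [131.3, 96.3]), (180, [137.3, 71.2]), (182, [139.0, 70.7]), (184, [140.7, 70.5]), (186, [142.0, 71.9]), (188, [143.5, 72.6]), (190, [145.2, 72.6]), (192, [146.8, 72.5]), (194, [148.4, 72.8]), (196, [150.3, 71.7]), (198, [152.1, 71.3]), (200, [153.6, 71.7]), (202, [155.5, 71.1]), (204, [157.1, 71.2]), (206, [159.0, 70.4]), (208, [160.8, 69.9]), (210, [162.5, 69.9]), (212, [164.5, 68.9]), (214, [166.1, 69.5]), (216, [167.8, 69.5]), (218, [169.6, 69.0]), (220, [171.6, 68.4]), (222, [173.4, 68.2]), (224, [175.2, 67.7]), (226, [176.9, 67.9]), (228, [178.4, 69.0]), (230, [203.1, -0.5]), (232, [205.4, -1.0]), (234, [207.5, -0.6]), (236, [209.7, -0.7]), (238, [211.9, -0.7])]
285 [(166, [122.8, 94.7]), (168, [124.6, 92.1]), (170, [126.0, 92.5]), (172, [127.5, 92.2]), (174, [129.0, 92.3]), (176, [130.1, 94.5]), (178, [131.4, 95.8]), (180, [137.3, 71.1]), (182, [139.1, 70.4]), (184, [140.7, 70.2]), (186, [142.0, 72.1]), (188, [143.5, 72.9]), (190, [145.3, 72.2]), (192, [146.8, 72.6]), (194, [148.6, 72.0]), (196, [150.3, 71.6]), (198, [151.9, 71.9]), (200, [153.7, 71.3]), (202, [155.5, 70.9]), (204, [157.1, 71.2]), (206, [158.9, 70.9]), (208, [160.5, 71.0]), (210, [162.4, 70.3]), (212, [164.2, 69.9]), (214, [166.0, 69.5]), (216, [168.0, 68.8]), (218, [169.6, 69.1]), (220, [171.7, 68.0]), (222, [173.5, 67.7]), (224, [175.3, 67.7]), (226, [176.8, 68.4]), (228, [178.4, 68.7]), (230, [203.0, -0.4]), (232, [205.2, -0.5]), (234, [207.5, -0.7]), (236, [209.6, -0.3]), (238, [211.9, -0.7])]
```

View pics/i.png

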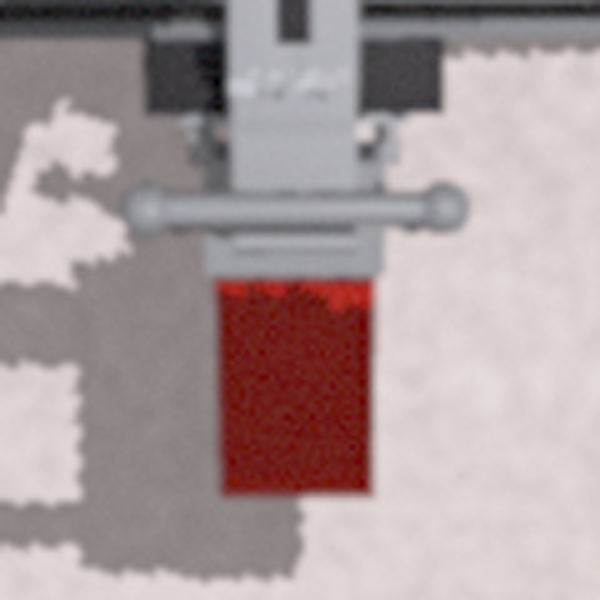

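Hooked: the pin lies in the groove (depth top 92.3, between 124 and 130). The lever is at about 1.43 rad, with the grip face centre near (159.5, 71).

```bash
python3 - <<'E'
from go import *
to((168.5,2.3,110),(168.5,2.3,78))
E
```

```text
t 12.07 local mm [155.4    1.7  189.18] F local [-0.36  0.34 -0.64] w 0.0737 q [-0.03  0.11  1.27 -0.    1.76 -1.93]
yaw need 0.04 tool z [-0.0011 -0.0016 -1.    ]
(168.5, 2.3, 110) d cm [ 1.22  0.48 -7.92]
(168.5, 2.3, 78) d cm [  1.22   0.48 -11.12]
```

Emit:
{"method": "move_arm", "body": {"steps": [{"dx": 1.2, "dy": 0.5, "dz": 0, "wx": 0, "wy": 0, "wz": 0, "hand": 255}, {"dx": 1.2, "dy": 0.5, "dz": 0, "wx": 0, "wy": 0, "wz": 0, "hand": 255}, {"dx": 1.2, "dy": 0.5, "dz": -2, "wx": 0, "wy": 0, "wz": 0, "hand": 255}, {"dx": 1.2, "dy": 0.5, "dz": -4, "wx": 0, "wy": 0, "wz": 0, "hand": 255}, {"dx": 1.2, "dy": 0.5, "dz": -6, "wx": 0, "wy": 0, "wz": 0, "hand": 255}, {"dx": 1.2, "dy": 0.5, "dz": -8, "wx": 0, "wy": 0, "wz": 0, "hand": 255}, {"dx": 1.2, "dy": 0.5, "dz": -9.5, "wx": 0, "wy": 0, "wz": 0, "hand": 255}, {"dx": 1.2, "dy": 0.5, "dz": -10.5, "wx": 0, "wy": 0, "wz": 0, "hand": 255}, {"dx": 1.2, "dy": 0.5, "dz": -10.8, "wx": 0, "wy": 0, "wz": 0, "hand": 255}, {"dx": 1.2, "dy": 0.5, "dz": -10.8, "wx": 0, "wy": 0, "wz": 0, "hand": 255}]}}

```text
t: 12.9
position: [0.6176, 0.0198, 0.0796]
tcp_rot: [-0.165, 0.986, -0.0, -0.002]
wrist_force: [0.3, -0.2, 0.4]
width: 0.0073
```

```bash
python3 - <<'E'
from go import *
to((168.8,2.3,71.4),(169.3,2.3,63.2),(168.3,2.3,56),(166,2.3,49.2),(162.3,2.3,43))
E
```

```text
t 12.9 local mm [167.31   2.75  79.59] F local [ 0.27 -0.26  0.42] w 0.0073 q [-0.02  0.16  1.41 -0.    1.58 -1.93]
yaw need 0.05 tool z [-0.004  -0.0015 -1.    ]
(168.8, 2.3, 71.4) d cm [ 0.16  0.01 -0.82]
(169.3, 2.3, 63.2) d cm [ 0.2   0.02 -1.64]
(168.3, 2.3, 56) d cm [ 0.11 -0.01 -2.36]
(166, 2.3, 49.2) d cm [-0.11 -0.09 -3.04]
(162.3, 2.3, 43) d cm [-0.46 -0.21 -3.66]
```

Emit:
{"method": "move_arm", "body": {"steps": [{"dx": 0.1, "dy": 0.01, "dz": -0.3, "wx": 0, "wy": 0, "wz": 0, "hand": 255}, {"dx": 0.16, "dy": 0.01, "dz": -0.6, "wx": 0, "wy": 0, "wz": 0, "hand": 255}, {"dx": 0.16, "dy": 0.01, "dz": -0.8, "wx": 0, "wy": 0, "wz": 0, "hand": 255}, {"dx": 0.18, "dy": 0.01, "dz": -1.0, "wx": 0, "wy": 0, "wz": 0, "hand": 255}, {"dx": 0.18, "dy": 0.02, "dz": -1.2, "wx": 0, "wy": 0, "wz": 0, "hand": 255}, {"dx": 0.2, "dy": 0.02, "dz": -1.35, "wx": 0, "wy": 0, "wz": 0, "hand": 255}]}}

```text
t: 13.4
position: [0.6201, 0.02, 0.0669]
tcp_rot: [-0.165, 0.986, -0.001, -0.001]
wrist_force: [-0.5, -0.4, 3.2]
width: 0.0003
```

```bash
python3 - <<'E'
from go import *
to((169.3,2.3,63.2),(168.3,2.3,56),(166,2.3,49.2),(162.3,2.3,43))
E
```

```text
t 13.4 local mm [169.77   2.13  66.92] F local [-0.56 -0.23  3.18] w 0.0003 q [-0.02  0.17  1.42 -0.    1.55 -1.92]
yaw need 0.05 tool z [-0.0024 -0.0016 -1.    ]
(169.3, 2.3, 63.2) d cm [-0.05  0.   -0.37]
(168.3, 2.3, 56) d cm [-0.14 -0.03 -1.09]
(166, 2.3, 49.2) d cm [-0.36 -0.11 -1.77]
(162.3, 2.3, 43) d cm [-0.71 -0.23 -2.39]
```

Contact, 3 N. Following the arc gently.

Emit:
{"method": "move_arm", "body": {"steps": [{"dx": -0.03, "dy": 0, "dz": -0.2, "wx": 0, "wy": 0, "wz": 0, "hand": 255}, {"dx": -0.05, "dy": 0, "dz": -0.4, "wx": 0, "wy": 0, "wz": 0, "hand": 255}, {"dx": -0.08, "dy": -0.01, "dz": -0.6, "wx": 0, "wy": 0, "wz": 0, "hand": 255}, {"dx": -0.11, "dy": -0.02, "dz": -0.8, "wx": 0, "wy": 0, "wz": 0, "hand": 255}, {"dx": -0.14, "dy": -0.03, "dz": -1.0, "wx": 0, "wy": 0, "wz": 0, "hand": 255}]}}

```text
t: 13.82
position: [0.6196, 0.0198, 0.0579]
tcp_rot: [-0.165, 0.986, -0.001, -0.0]
wrist_force: [0.8, 0.7, 5.9]
width: 0.0003
```

```bash
python3 - <<'E'
from go import *
to((168.3,2.3,56),(166,2.3,49.2),(162.3,2.3,43),(157.5,2.3,37.7))
E
```

```text
t 13.82 local mm [169.15   2.13  57.94] F local [0.99 0.4  5.92] w 0.0003 q [-0.02  0.17  1.43 -0.    1.53 -1.93]
yaw need 0.04 tool z [ 2.0e-04 -1.4e-03 -1.0e+00]
(168.3, 2.3, 56) d cm [-0.09 -0.01 -0.19]
(166, 2.3, 49.2) d cm [-0.3  -0.09 -0.87]
(162.3, 2.3, 43) d cm [-0.65 -0.21 -1.49]
(157.5, 2.3, 37.7) d cm [-1.11 -0.37 -2.02]
```

Emit:
{"method": "move_arm", "body": {"steps": [{"dx": -0.09, "dy": -0.02, "dz": -0.25, "wx": 0, "wy": 0, "wz": 0, "hand": 255}, {"dx": -0.15, "dy": -0.04, "dz": -0.45, "wx": 0, "wy": 0, "wz": 0, "hand": 255}, {"dx": -0.22, "dy": -0.07, "dz": -0.65, "wx": 0, "wy": 0, "wz": 0, "hand": 255}, {"dx": -0.3, "dy": -0.09, "dz": -0.87, "wx": 0, "wy": 0, "wz": 0, "hand": 255}, {"dx": -0.4, "dy": -0.12, "dz": -1.06, "wx": 0, "wy": 0, "wz": 0, "hand": 255}]}}

```text
t: 14.23
position: [0.6167, 0.0188, 0.0487]
tcp_rot: [-0.165, 0.986, -0.001, 0.002]
wrist_force: [2.0, 0.5, 7.0]
width: 0.0003
```

```bash
python3 - <<'E'
from go import *
to((166,2.3,49.2),(162.3,2.3,43),(157.5,2.3,37.7))
E
```

```text
t 14.23 local mm [166.08   2.11  48.71] F local [ 2.02 -0.21  6.99] w 0.0003 q [-0.02  0.17  1.46 -0.    1.51 -1.93]
yaw need 0.03 tool z [ 0.0036 -0.0012 -1.    ]
(166, 2.3, 49.2) d cm [-0.01  0.01  0.05]
(162.3, 2.3, 43) d cm [-0.36 -0.11 -0.57]
(157.5, 2.3, 37.7) d cm [-0.82 -0.26 -1.1 ]
```

Emit:
{"method": "move_arm", "body": {"steps": [{"dx": -0.11, "dy": -0.03, "dz": -0.2, "wx": 0, "wy": 0, "wz": 0, "hand": 255}, {"dx": -0.24, "dy": -0.07, "dz": -0.4, "wx": 0, "wy": 0, "wz": 0, "hand": 255}, {"dx": -0.36, "dy": -0.11, "dz": -0.57, "wx": 0, "wy": 0, "wz": 0, "hand": 255}, {"dx": -0.5, "dy": -0.16, "dz": -0.75, "wx": 0, "wy": 0, "wz": 0, "hand": 255}, {"dx": -0.65, "dy": -0.2, "dz": -0.92, "wx": 0, "wy": 0, "wz": 0, "hand": 255}]}}

```text
t: 14.65
position: [0.6118, 0.0171, 0.041]
tcp_rot: [-0.166, 0.986, -0.001, 0.004]
wrist_force: [2.5, 1.8, 4.8]
width: 0.0005
```

```bash
python3 - <<'E'
from go import *
to((157.5,2.3,37.7),(151.8,2.3,33.4),(145.2,2.3,30.3))
E
```

```text
t 14.65 local mm [160.95   2.14  40.95] F local [2.94 0.91 4.77] w 0.0005 q [-0.03  0.16  1.48 -0.    1.49 -1.93]
yaw need 0.02 tool z [ 8.4e-03 -6.0e-04 -1.0e+00]
(157.5, 2.3, 37.7) d cm [-0.33 -0.1  -0.33]
(151.8, 2.3, 33.4) d cm [-0.87 -0.28 -0.76]
(145.2, 2.3, 30.3) d cm [-1.49 -0.5  -1.07]
```

Emit:
{"method": "move_arm", "body": {"steps": [{"dx": -0.17, "dy": -0.05, "dz": -0.17, "wx": 0, "wy": 0, "wz": 0, "hand": 255}, {"dx": -0.33, "dy": -0.1, "dz": -0.33, "wx": 0, "wy": 0, "wz": 0, "hand": 255}, {"dx": -0.5, "dy": -0.16, "dz": -0.47, "wx": 0, "wy": 0, "wz": 0, "hand": 255}, {"dx": -0.68, "dy": -0.22, "dz": -0.62, "wx": 0, "wy": 0, "wz": 0, "hand": 255}, {"dx": -0.87, "dy": -0.28, "dz": -0.76, "wx": 0, "wy": 0, "wz": 0, "hand": 255}]}}

```text
t: 15.07
position: [0.6025, 0.0141, 0.0327]
tcp_rot: [-0.166, 0.986, -0.001, 0.003]
wrist_force: [1.6, 0.7, 1.3]
width: 0.0005
```

```bash
python3 - <<'E'
from go import *
to((151.8,2.3,33.4),(145.2,2.3,30.3))
E
```

```text
t 15.07 local mm [151.19   2.29  32.7 ] F local [1.7  0.17 1.27] w 0.0005 q [-0.03  0.14  1.52 -0.    1.48 -1.94]
yaw need 0.03 tool z [ 0.0072 -0.001  -1.    ]
(151.8, 2.3, 33.4) d cm [0.06 0.02 0.07]
(145.2, 2.3, 30.3) d cm [-0.57 -0.19 -0.24]
```

Emit:
{"method": "move_arm", "body": {"steps": [{"dx": -0.15, "dy": -0.05, "dz": -0.06, "wx": 0, "wy": 0, "wz": 0, "hand": 255}, {"dx": -0.3, "dy": -0.1, "dz": -0.12, "wx": 0, "wy": 0, "wz": 0, "hand": 255}, {"dx": -0.42, "dy": -0.14, "dz": -0.18, "wx": 0, "wy": 0, "wz": 0, "hand": 255}, {"dx": -0.5, "dy": -0.17, "dz": -0.2, "wx": 0, "wy": 0, "wz": 0, "hand": 255}, {"dx": -0.5, "dy": -0.17, "dz": -0.2, "wx": 0, "wy": 0, "wz": 0, "hand": 255}]}}

```text
t: 15.48
position: [0.5977, 0.0127, 0.03]
tcp_rot: [-0.166, 0.986, -0.001, 0.004]
wrist_force: [5.1, 2.1, -4.5]
width: 0.0003
```

```bash
python3 - <<'E'
from go import *
to((145.2,2.3,30.3))
E
```

```text
t 15.48 local mm [146.14   2.6   29.97] F local [ 5.55  0.32 -4.46] w 0.0003 q [-0.04  0.13  1.54  0.    1.47 -1.94]
yaw need 0.02 tool z [ 7.7e-03 -2.0e-04 -1.0e+00]
(145.2, 2.3, 30.3) d cm [-0.08 -0.06  0.03]
```

Emit:
{"method": "move_arm", "body": {"steps": [{"dx": -0.08, "dy": -0.03, "dz": 0, "wx": 0, "wy": 0, "wz": 0, "hand": 255}, {"dx": -0.14, "dy": -0.05, "dz": 0, "wx": 0, "wy": 0, "wz": 0, "hand": 255}, {"dx": -0.14, "dy": -0.05, "dz": 0, "wx": 0, "wy": 0, "wz": 0, "hand": 255}]}}

```text
t: 15.73
position: [0.5977, 0.0127, 0.03]
tcp_rot: [-0.166, 0.986, -0.001, 0.006]
wrist_force: [8.7, 2.8, -3.4]
width: 0.0004
```

```bash
python3 - <<'E'
from go import *
to()
E
```

```text
t 15.73 local mm [146.14   2.62  30.  ] F local [ 9.12 -0.24 -3.41] w 0.0004 q [-0.04  0.12  1.54  0.    1.47 -1.94]
yaw need -0.0 tool z [ 1.130e-02  7.000e-04 -9.999e-01]
```

Emit:
{"method": "move_arm", "body": {"steps": [{"dx": 0.5, "dy": 0.17, "dz": 0, "wx": 0, "wy": 0, "wz": 0, "hand": 255}, {"dx": 2, "dy": 0.7, "dz": 0, "wx": 0, "wy": 0, "wz": 0, "hand": 255}, {"dx": 4, "dy": 1.4, "dz": 2, "wx": 0, "wy": 0, "wz": 0, "hand": 255}, {"dx": 4, "dy": 1.4, "dz": 6, "wx": 0, "wy": 0, "wz": 0, "hand": 255}, {"dx": 4, "dy": 1.4, "dz": 10, "wx": 0, "wy": 0, "wz": 0, "hand": 255}, {"dx": 4, "dy": 1.4, "dz": 14, "wx": 0, "wy": 0, "wz": 0, "hand": 255}, {"dx": 2, "dy": 0.7, "dz": 17, "wx": 0, "wy": 0, "wz": 0, "hand": 255}, {"dx": 2, "dy": 0.7, "dz": 17, "wx": 0, "wy": 0, "wz": 0, "hand": 255}]}}

```text
t: 16.4
position: [0.6183, 0.0189, 0.2095]
tcp_rot: [-0.165, 0.986, -0.002, 0.011]
wrist_force: [-0.3, 0.4, 2.1]
width: 0.0005
```

```bash
python3 - <<'E'
from go import *
to()
s=snap('wrist')
for u in (278,282,286):
  print(u,[(v,(L(px(s,u,v))*1e3).round(1).tolist()[::2]) for v in range(156,206,2)])
for x in (-.02,.05,.085):
  print('lid',x,[(L(px(s,*proj(s,W((x,y,.097)))))*1e3).round(1).tolist() for y in(-.05,.05)])
def g(s): s['img']=(255*(s['img']/255.)**0.55).astype(np.uint8); return s
b=g(snap('scene'));a=g(s)
A=cv2.resize(a['img'][120:220,235:335],(400,400),interpolation=2);B=cv2.resize(b['img'][170:220,235:285],(400,400),interpolation=2)
cv2.imwrite('pics/j.png',np.hstack([A,B])[:,:,::-1])
im=b['img'];print([(L(px(b,u,v))*1e3).round(1).tolist() for v in range(190,214,3) for u in (262,)])
E
```

```text
t 16.4 local mm [167.71   1.7  209.51] F local [-0.12  0.44  2.11] w 0.0005 q [-0.02  0.12  1.22  0.    1.78 -1.93]
yaw need 0.04 tool z [ 2.200e-02 -5.000e-04 -9.998e-01]
278 [(156, [131.3, 93.0]), (158, [133.1, 91.1]), (160, [147.7, 0.1]), (162, [150.0, -1.1]), (164, [152.1, -1.2]), (166, [154.1, -0.9]), (168, [156.2, -1.0]), (170, [158.3, -0.7]), (172, [160.4, -0.4]), (174, [162.6, -0.9]), (176, [164.6, -0.4]), (178, [166.8, -0.6]), (180, [168.9, -0.4]), (182, [171.1, -0.7]), (184, [173.3, -0.7]), (186, [175.4, -0.4]), (188, [177.6, -0.4]), (190, [179.7, -0.2]), (192, [181.9, -0.5]), (194, [184.2, -0.7]), (196, [186.2, -0.1]), (198, [188.5, -0.4]), (200, [190.6, 0.2]), (202, [192.9, -0.2]), (204, [195.2, -0.5])]
282 [(156, [131.2, 93.6]), (158, [145.7, -0.4]), (160, [147.8, -0.8]), (162, [149.9, -0.7]), (164, [151.9, -0.5]), (166, [154.1, -0.9]), (168, [156.3, -1.2]), (170, [158.3, -0.8]), (172, [160.4, -0.5]), (174, [162.6, -0.9]), (176, [164.7, -0.8]), (178, [166.7, -0.4]), (180, [169.0, -0.8]), (182, [171.1, -0.8]), (184, [173.2, -0.2]), (186, [175.3, -0.2]), (188, [177.8, -1.4
[... 363 characters left out ...]
72, [160.4, -0.5]), (174, [162.5, -0.4]), (176, [164.6, -0.5]), (178, [166.9, -1.0]), (180, [168.9, -0.4]), (182, [171.1, -0.9]), (184, [173.3, -1.1]), (186, [175.4, -0.6]), (188, [177.7, -1.0]), (190, [179.7, -0.5]), (192, [182.0, -0.7]), (194, [184.2, -0.9]), (196, [186.3, -0.4]), (198, [188.4, -0.1]), (200, [190.6, -0.1]), (202, [192.7, 0.3]), (204, [195.1, -0.3])]
lid -0.02 [[61.6, -12.3, 290.6], [61.7, 16.6, 290.9]]
lid 0.05 [[49.6, -50.5, 94.3], [49.6, 50.4, 94.4]]
lid 0.085 [[84.9, -50.7, 93.3], [84.9, 50.7, 93.2]]
[[106.6, -31.7, 17.2], [105.0, -33.1, 2.2], [110.8, -29.1, 1.3], [134.0, -12.8, 34.5], [135.6, -11.9, 25.8], [135.3, -12.3, 13.0], [135.2, -12.5, 0.5], [140.8, -8.6, -0.4]]
```

View pics/j.png

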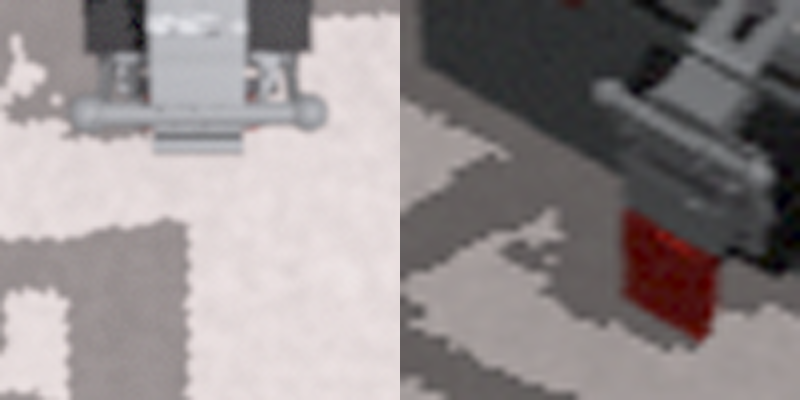

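The lever hangs straight down, the pin is hooked over the keeper, and the keeper lip is 2.8 mm lower than before (96.2 to 93.4). One last check of the lever's tilt and of the neighbouring objects.

```bash
python3 - <<'E'
from go import *
t0=load('top')
for rep in range(2):
  s=robot.snapshot('scene')
  v,u=np.mgrid[0:420,0:560];d=s['depth'];m=(s['img'][...,0]>70)&(s['img'][...,1]<40)&(u>230)&(u<290)&(v>170)&(v<225)
  P=np.array([L(px(s,a,b,d[b,a])) for b,a in zip(v[m],u[m])])*1e3
  P=P[(P[:,2]>5)&(P[:,0]<145)&(P[:,0]>125)]
  c=P.mean(0);q=np.linalg.svd(P-c)[2][2];q*=np.sign(q[0]);print(len(P),c.round(1),'normal',q.round(3),'lever tilt deg',np.degrees(np.arctan2(q[2],q[0])).round(1), 'x-z slope',np.polyfit(P[:,2],P[:,0],1).round(3))
t=robot.snapshot('top')
for n,(x0,y0,x1,y1) in dict(bottle=(215,278,252,315),tip=(388,232,464,288),plate=(255,118,325,175)).items():
  print(n,np.abs(t['img'][y0:y1,x0:x1].astype(int)-t0['img'][y0:y1,x0:x1]).mean().round(2),np.median(np.abs(t['depth'][y0:y1,x0:x1]-t0['depth'][y0:y1,x0:x1])).round(4))
st()
E
```

```text
Traceback (most recent call last):
IndexError: too many indices for array: array is 1-dimensional, but 2 were indexed
```

```bash
python3 - <<'E'
from go import *
t0=load('top')
s=robot.snapshot('scene')
v,u=np.mgrid[0:420,0:560];d=s['depth'];I=s['img'].astype(int);m=(I[...,0]>2*I[...,1])&(I[...,0]>25)&(u>230)&(u<290)&(v>170)&(v<225)
P=np.array([L(px(s,a,b,d[b,a])) for b,a in zip(v[m],u[m])])*1e3
P=P[(P[:,2]>5)&(P[:,0]<145)&(P[:,0]>125)]
c=P.mean(0);q=np.linalg.svd(P-c)[2][2];q*=np.sign(q[0]);print(len(P),c.round(1),'normal',q.round(3),'tilt deg',np.degrees(np.arctan2(q[2],q[0])).round(1),np.polyfit(P[:,2],P[:,0],1).round(3))
t=robot.snapshot('top')
for n,(x0,y0,x1,y1) in dict(bottle=(215,278,252,315),tip=(388,232,464,288),plate=(255,118,325,175)).items():
  print(n,np.abs(t['img'][y0:y1,x0:x1].astype(int)-t0['img'][y0:y1,x0:x1]).mean().round(2),np.median(np.abs(t['depth'][y0:y1,x0:x1]-t0['depth'][y0:y1,x0:x1])).round(4))
st()
E
```

```text
129 [135.2   3.1  31.1] normal [0.999 0.037 0.032] tilt deg 1.8 [-3.10000e-02  1.36112e+02]
bottle 6.84 0.0017
tip 9.96 0.002
plate 38.2 0.5589
t 16.65 local mm [166.7    2.96 197.36] F local [ 0.07 -0.51 -0.53] w 0.0004 q [-0.02  0.13  1.24  0.    1.77 -1.93]
```

```bash
python3 -c "
from go import *
print(robot.sign_off())"
```

```text
the job is handed in; nothing more can be done
None
```

The lid is shut, the loop is hooked over the keeper and the red lever is down against its stop. I handed the job in at about 16.7 s of the 72 s limit.

**How it went:**
- **Lid:** I pressed it down beside the keeper until it lay on the gasket, with about 6 N at the end.
- **Loop:** I pinched the pin and touched it lightly (about 5 N) against the outside of the keeper's lip to find the groove. Then I lifted it over the lip and lowered it to the groove floor, about 4 N at contact.
- **Lever:** I followed it down its arc. The push peaked at about 7 N and fell off past centre. At the stop, the lever did not move as I raised the push to about 9 N.

**Last checks:**
- **Pin and keeper:** the pin was seen lying in the groove once hooked and is still across the keeper. The keeper's lip sits about 2.8 mm lower than before, so the gasket is squeezed.
- **Lever angle:** a fit to the camera depth gave 1.8° from vertical, not exactly 0. I took that as measurement error, because the lever would go no further when pressed.
- **Neighbouring objects:** depth over the bottle and tip box changed by no more than the 2 mm camera calibration. I could not check the well plate at the end because the arm hid it from the top camera, but the gripper stayed several centimetres from it.
- **Robot:** at hand-in the gripper was more than 10 cm above the latch, with no contact force beyond sensor noise.

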